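# Fill the roll tray's empty row and click on its ticket holder

## Robot

A 6-joint arm with a two-finger parallel gripper is mounted at the origin on the work surface. World frame = base frame: x ahead of the robot, y to its left, z up, the work surface at z = 0. Lengths are in m, angles in degrees, forces in N, time in s.
With the tool pointing down it reaches from about 0.4 to 0.825 m from the base axis. Payload 7 kg.
Tool frame: the origin (TCP) lies at the centre of the arm's flange, where the gripper is bolted on; the fingertips stand 178 mm ahead of it and the grasp point (between the pads) lies 159 mm ahead of it; x points along the fingers, y is the direction in which the jaws open and shut, and the axes are right-handed (so a half turn about x gives the same grasp; the last joint's range is limited). The gripper opens to 88 mm and grips with 3 to 60 N. Pads are 19 mm wide; open, the fingers measure 130 mm over their backs; the gripper's body (78 mm by 193 mm) begins 47 mm behind the grasp point.
Start: joints at [81.423, 20.546, 0.682, 0, -70.136, -16.507], TCP at [0.286, 0.611, 0.405] pointing down, gripper open.
Joint ranges: [-176.03, 176.03], [-82.01, 121.73], [-58.28, 71.71], [-173.87, 95.51], [-174.79, -0.11], [-173.66, 173.66]. Speed limits (degrees/s): [136.94, 136.94, 172.46, 180, 180, 180].

## Interface

Orientations are given as [roll, pitch, yaw] about the fixed x, y, z axes, in that order (R = Rz(yaw) Ry(pitch) Rx(roll)).
In Python, from plant import ctrl gives the robot as it stands. The module is installed in compiled form; this text tells all that it offers.
- The arm moves only by the shell command python3 -m inch 'ROWS'. ROWS is JSON, one flat list of numbers, 7 for each row, row after row: the shift along the tool's x, y, z in m, then the turn, a rotation vector about the tool's x, y, z in degrees, then the finger opening in m, from 0 to 0.0876. In form: [dx, dy, dz, rx, ry, rz, hand, dx, dy, dz, rx, ry, rz, hand, ...]. A call has 1 to 20 rows; each row shifts and turns the pose as measured when the row begins, along the tool's axes as they then stand; what a row does not reach is not made up. A row lasts 1/8 s, in which the tool goes at most 62.5 mm and 10.7 degrees, less where a joint would pass 70% of its speed; a pose out of reach is approached as far as the arm can. A call with a gripper value outside its range is refused whole. The fingers move at their own pace and stop on an object; the grip force is fixed at half the most. Time passes only in rows, so rows that do not move let the fingers close. It gives the time, the measured TCP pose, the force and the opening at its end, in the units of the state.
- ctrl.get_obs(): the state, without advancing time (a new reading comes with each control period).
- ctrl.snapshot(name): name is "scene" or "top" or "wrist"; returns a dict with "color" (384x512x3 uint8, red, green, blue), "depth" (384x512 float32, m along the optical axis (not along the pixel's ray), 0 where there is no reading), "K" (3x3 intrinsics, pixels), "k1" (the pictures are not rectified: a ray, as slopes to the right and down, at radius r is drawn at 1 + k1 r^2 times it, then the intrinsics apply), "position" and "attitude" of the camera in the world; the wrist camera has in their place "hand_eye" (4x4, takes a point from camera to tool coordinates, whose origin is the TCP and whose axes are the tool frame's). Camera axes: x right, y up, looking along -z (the intrinsics and any distortion apply to the point x, -y, -z); pixel columns grow to the right and rows downward; lengths in m; the calibration is good to about 2 mm. A picture is of the moment at which its call begins: read the wrist's pose just before it.
- ctrl.close_job(): hands the job in, once; it reports no verdict.
The state is a dict: "clock": time; "joint_pos": joint angles; "qvel": joint speeds; "tau": joint torques, N m; "tool_pos": TCP position; "orientation": TCP orientation; "force": force on the tool from outside, world axes, zero at the start; "moment": the same for the moment, N m; "opening": finger opening in m.
Only numpy, scipy, OpenCV 4.12 (cv2) and the standard library are available. Lean on these libraries where they do the work, as an engineer would, in place of code of your own. Each camera call takes 0.05 s, during which the arm holds its last target.

## Task

Finish the bakery display tray: take the three sesame rolls from the round board and lay one centred on each empty paper, lengthwise along the row so that the row is straight, setting them down without dropping them. Push the ticket holder from the board straight down over the two black hooks on the tray's far edge until it is fully home and both sides have clicked. Leave the rolls already in the tray and everything else on the counter as they are.

Things in the scene. Friction and masses are not known exactly. Their poses are not given: they have to be found in the camera images.
- roll_a_center (a point): Oblong sesame roll, rigid golden-brown crust, 46 mm wide (its x) x 84 mm long (its y) x 42 mm high (z, up), about 70 g. Point: its centre, half-way up. One of the three new rolls, lying on the round wooden board (410 mm across, 20 mm thick, its top 20 mm over the counter), on either side of the robot; any of them may go to any empty paper.
- roll_b_center (a point): Oblong sesame roll, rigid golden-brown crust, 46 mm wide (its x) x 84 mm long (its y) x 42 mm high (z, up), about 70 g. Point: its centre, half-way up. One of the three new rolls, lying on the round wooden board (410 mm across, 20 mm thick, its top 20 mm over the counter), on either side of the robot; any of them may go to any empty paper.
- roll_c_center (a point): Oblong sesame roll, rigid golden-brown crust, 46 mm wide (its x) x 84 mm long (its y) x 42 mm high (z, up), about 70 g. Point: its centre, half-way up. One of the three new rolls, lying on the round wooden board (410 mm across, 20 mm thick, its top 20 mm over the counter), on either side of the robot; any of them may go to any empty paper.
- roll_d_center (a point): Oblong sesame roll, rigid golden-brown crust, 46 mm wide (its x) x 84 mm long (its y) x 42 mm high (z, up), about 70 g. Point: its centre, half-way up. One of the three rolls already in the tray's row nearest the robot: leave it where it is.
- roll_e_center (a point): Oblong sesame roll, rigid golden-brown crust, 46 mm wide (its x) x 84 mm long (its y) x 42 mm high (z, up), about 70 g. Point: its centre, half-way up. One of the three rolls already in the tray's row nearest the robot: leave it where it is.
- roll_f_center (a point): Oblong sesame roll, rigid golden-brown crust, 46 mm wide (its x) x 84 mm long (its y) x 42 mm high (z, up), about 70 g. Point: its centre, half-way up. One of the three rolls already in the tray's row nearest the robot: leave it where it is.
- spot_1 (a point): Centre of a roll well laid on the empty 62 x 92 mm paper at the left (+y) end of the tray's far row: 21 mm above the tray floor, which is 6 mm over the counter. Tray axes: y along the row (and the roll), x away from the robot. Papers 97 mm apart; full row 90 mm nearer the robot. Fixed dark metal tray, 205 x 320 mm, rim top 14 mm over the counter.
- spot_2 (a point): Centre of a roll well laid on the empty 62 x 92 mm paper at the middle of the tray's far row: 21 mm above the tray floor, which is 6 mm over the counter. Tray axes: y along the row (and the roll), x away from the robot. Papers 97 mm apart; full row 90 mm nearer the robot. Fixed dark metal tray, 205 x 320 mm, rim top 14 mm over the counter.
- spot_3 (a point): Centre of a roll well laid on the empty 62 x 92 mm paper at the right (-y) end of the tray's far row: 21 mm above the tray floor, which is 6 mm over the counter. Tray axes: y along the row (and the roll), x away from the robot. Papers 97 mm apart; full row 90 mm nearer the robot. Fixed dark metal tray, 205 x 320 mm, rim top 14 mm over the counter.
- holder_center (a point): Ticket holder, 80 g: wine-red bar 30 (x) x 120 (y) x 12 mm high; on it an upright cream plate to grip, 12 mm thick (x), 56 long (y), 40 high. Alike either way round. Two through-windows in the bar, 14 (x) x 15 mm (y), 30 to 45 mm either side of the middle. Stands loose on the round board. Point: its centre, 26 mm above its underside, 26 below its top.
- seat (a point): Where holder_center is when home: 40 mm over the counter, on the white ledge (top at 14 mm) on the tray's far edge; holder's length along y (tray axes). Two black hooks, 42 mm either side along y, tips 42 mm over the counter, pass up through the bar's windows; they bend inwards from 20 to 2 mm above home (5 to 15 N in all), then spring over the bar. Tips forgive 3 mm; 1.5 mm of lift play remains.
- hook_left (a joint): Bend of the snap hook on the tray's +y side, rad: 0 upright, growing to about 0.1 as it is bent inwards, back to nearly 0 once it has clicked.
- hook_right (a joint): Bend of the snap hook on the tray's -y side, rad: 0 upright, growing to about 0.1 as it is bent inwards, back to nearly 0 once it has clicked.
- jar: Amber glass jar with a steel cap, 64 mm across, 100 mm high, standing beyond the board and tray; origin at the centre of its underside. Leave alone.
- knife: Bread knife lying flat, 310 mm long, wooden handle; origin at the blade's root, on its underside, blade along its +x. Leave alone.
Mind the look-alikes: they are no part of the job. What is shaped like the part that bears roll_c_center but purple is not meant. Leave any purple look-alike of the part that bears holder_center alone.

How it is judged:
By the outcome, as a careful person would: the job done as asked, in the order asked, and still so for the second after the job is handed in, with the robot touching nothing.
It also fails if it takes over 70 s, if anything falls off the work surface, if the arm or the gripper's body presses on something with over 40 N, if the wrist force passes 120 N, or if a joint passes its speed limit or range.

## Working session

There is one attempt and no reset: what is moved stays moved. The work goes in short steps, Python scripts to look and compute and a shell command to move; the robot and the scene stay as the last step left them, time stands still between calls to the robot, and variables do not carry over. Pictures are saved under pics/ and viewed, and the job is handed in when it is done.

```bash
mkdir -p pics; ls
python3 - <<'E'
from plant import ctrl
import cv2
o=ctrl.get_obs();print(o)
for n in("scene","top","wrist"):
    s=ctrl.snapshot(n);cv2.imwrite(f"pics/{n}0.png",s["color"][...,::-1])
    print(n,{k:(v.tolist() if hasattr(v,'tolist') else v) for k,v in s.items() if k not in("color","depth")})
E
```

```text
pics
{'clock': 0.0, 'joint_pos': array([ 8.14220424e+01,  2.05910226e+01,  6.35591910e-01, -2.11925568e-02,
       -7.01359802e+01, -1.65057358e+01]), 'qvel': array([-2.86218311e-02,  6.19748196e-05,  2.50662643e-02, -5.05471690e-02,
        7.38991906e-02, -4.72703494e-02]), 'tau': array([-1.51809985e-03, -5.82716274e+01,  2.93045425e+01,  6.99707955e+00,
        6.85101666e-03, -1.68971201e-04]), 'tool_pos': array([0.28608913, 0.61116621, 0.40373754]), 'orientation': array([  94.21228431,   89.90644256, -110.87862592]), 'force': array([ 0.30452767,  0.73238901, -0.34108252]), 'moment': array([-0.05638681, -0.00510251, -0.04879714]), 'opening': 0.08755102847553001}
scene {'K': [[465.5014350949128, 0.0, 254.16805502268855], [0.0, 465.5014350949128, 195.89899458313837], [0.0, 0.0, 1.0]], 'k1': -0.1128172995293516, 'position': [1.2997320742082035, 0.3092255770235294, 1.0896906863084337], 'attitude': [37.53453498033809, -0.8272520747714167, 114.66668394315009]}
top {'K': [[399.8983592940927, 0.0, 255.74028879707814], [0.0, 399.8983592940927, 193.01803149821433], [0.0, 0.0, 1.0]], 'k1': -0.052006036566172247, 'position': [0.42171934893178775, -0.0062484864520030515, 0.9386904629092111], 'attitude': [10.061042503680994, 0.3833838576623013, -91.18642287639409]}
wrist {'K': [[300.11161283652, 0.0, 259.345868848113], [0.0, 300.11161283652, 191.3769133118091], [0.0, 0.0, 1.0]], 'k1': -0.024729291388473847, 'hand_eye': [[-0.0011733113394585193, 0.2748598362115951, -0.9614835899682509, 0.021082218812009612], [0.9999990676878477, 0.0009941359720457416, -0.0009361181038433416, -0.0006552499724571392], [0.0006985441546218937, -0.9614837919234024, -0.27486074638743874, -0.07451580491960742], [0.0, 0.0, 0.0, 1.0]]}
```

View pics/scene0.png

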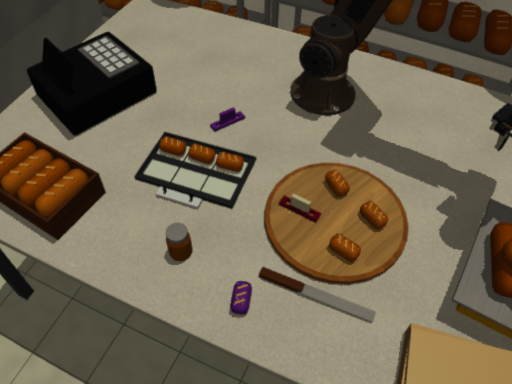

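View pics/top0.png

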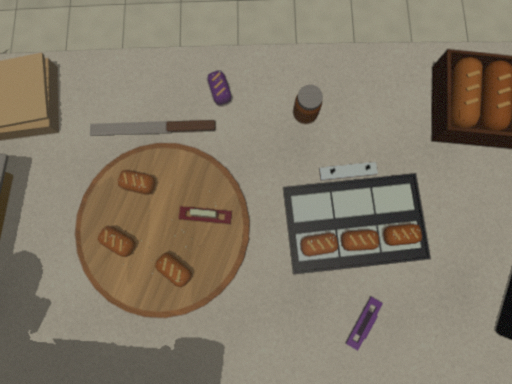

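View pics/wrist0.png

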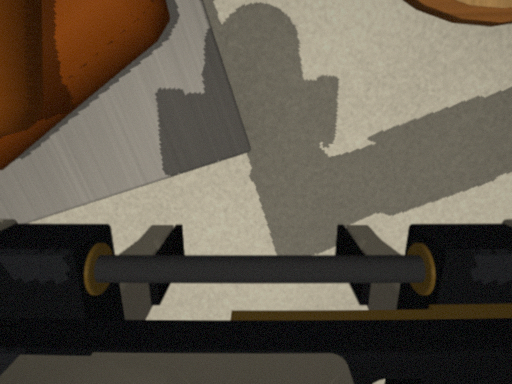

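```bash
cat > h.py <<'E'
from plant import ctrl
import numpy as np, cv2
from scipy.spatial.transform import Rotation as Ro
F=np.diag([1,-1,-1.])
def pose(o): return Ro.from_euler('xyz',o['orientation'],degrees=True).as_matrix(), np.array(o['tool_pos'])
def snap(n):
    o=ctrl.get_obs(); s=ctrl.snapshot(n)
    if n=='wrist':
        Rt,pt=pose(o); H=np.array(s['hand_eye']); s['R']=Rt@H[:3,:3]; s['t']=Rt@H[:3,3]+pt
    else:
        s['R']=Ro.from_euler('xyz',s['attitude'],degrees=True).as_matrix(); s['t']=np.array(s['position'])
    return s
def rays(s,uv):
    uv=np.asarray(uv,float).reshape(-1,1,2)
    n=cv2.undistortPoints(uv,np.array(s['K']),np.array([s['k1'],0,0,0.]),None,None).reshape(-1,2)
    return np.c_[n,np.ones(len(n))]@F@s['R'].T   # world, unit optical depth
def onplane(s,uv,z):
    d=rays(s,uv); return s['t']+d*((z-s['t'][2])/d[:,2])[:,None]
def cloud(s):
    h,w=s['depth'].shape; v,u=np.mgrid[:h,:w]
    d=rays(s,np.c_[u.ravel(),v.ravel()]); P=s['t']+d*s['depth'].reshape(-1,1)
    P=P.reshape(h,w,3); P[s['depth']<=0]=np.nan; return P
def proj(s,P):
    P=(np.atleast_2d(P)-s['t'])@s['R']@F
    q,_=cv2.projectPoints(P.reshape(-1,1,3),np.zeros(3),np.zeros(3),np.array(s['K']),np.array([s['k1'],0,0,0.])); return q.reshape(-1,2)
def go(xyz,jaw):
    """grasp point target world + jaw axis angle (deg, world) -> tool deltas, tool pointing down"""
    R,p=pose(ctrl.get_obs()); 
    best=None
    for a in(jaw,jaw+180):
        y=np.array([np.cos(np.radians(a)),np.sin(np.radians(a)),0]); x=np.array([0,0,-1.])
        T=np.c_[x,y,np.cross(x,y)]; rv=Ro.from_matrix(R.T@T).as_rotvec(degrees=True)
        if best is None or np.linalg.norm(rv)<np.linalg.norm(best): best=rv
    g=p+R[:,0]*.159
    d=R.T@(np.array(xyz)-np.array([0,0,-.159])-p)
    print('grasp',g.round(4),'jaw',np.degrees(np.arctan2(R[1,1],R[0,1])).round(1),'shift mm',(d*1e3).round(1),'rotvec',best.round(1))
def state():
    o=ctrl.get_obs();R,p=pose(o);print(round(o['clock'],2),'grasp',(p+R[:,0]*.159).round(4),'jaw',np.degrees(np.arctan2(R[1,1],R[0,1])).round(1),'open',round(o['opening'],4),'F',o['force'].round(1),'j',o['joint_pos'].round(0))
E
python3 - <<'E'
from h import *
s=snap('top');P=cloud(s);z=P[...,2];hsv=cv2.cvtColor(s['color'],cv2.COLOR_RGB2HSV)
for uv in[(330,330),(160,200),(311,208),(352,203),(393,199),(347,171),(136,182),(205,213),(162,229),(322,290)]:
    print(uv,P[uv[1],uv[0]].round(4),hsv[uv[1],uv[0]])
m=((z>.032)&(z<.075)).astype('uint8');
n,l,st,c=cv2.connectedComponentsWithStats(m)
for i in range(1,n):
    if st[i,4]>60:
        q=P[l==i];r=cv2.minAreaRect((q[:,:2]*1000).astype('float32'));print(i,st[i],c[i].round(),q.mean(0).round(4),'zmax',q[:,2].max().round(3),[np.round(a,1) for a in r])
E
```

```text
(330, 330) [ 0.2704 -0.1645  0.002 ] [ 21  34 150]
(160, 200) [0.5733 0.2208 0.019 ] [ 17 120 144]
(311, 208) [ 0.5485 -0.1325  0.0073] [ 49  18 158]
(352, 203) [ 0.5577 -0.2291  0.0107] [ 46  21 158]
(393, 199) [ 0.5656 -0.3281  0.0073] [ 42  25 156]
(347, 171) [ 0.6342 -0.2212  0.014 ] [ 55  10 160]
(136, 182) [0.6086 0.2658 0.0612] [ 13 155 127]
(205, 213) [0.5333 0.1078 0.075 ] [ 32  42 157]
(162, 229) [0.5056 0.2154 0.0164] [ 17 118 132]
(322, 290) [ 3.592e-01 -1.507e-01 -1.000e-04] [ 20  34 148]
1 [ 436   51   76   94 1063] [455. 113.] [ 0.7608 -0.4782  0.0535] zmax 0.075 [array([ 759.2, -482.9]), array([269.7, 135.9]), np.float64(35.0)]
2 [   0   53   53   83 3939] [25. 94.] [0.8322 0.545  0.0576] zmax 0.067 [array([839.8, 557.1]), array([191.8, 133. ]), np.float64(5.2)]
3 [450  55  18  11  91] [455.  59.] [ 0.8948 -0.4925  0.0597] zmax 0.075 [array([ 894.8, -492.5]), array([24.8, 35.9]), np.float64(32.1)]
4 [477  59  20  72 240] [484.  89.] [ 0.8168 -0.5499  0.0657] zmax 0.075 [array([ 802.1, -546.4]), array([ 45.6, 179.4]), np.float64(79.8)]
6 [451  68  11  60  98] [453. 104
[... 904 characters left out ...]
loat64(58.4)]
35 [342 229  38  22 711] [360. 239.] [ 0.4703 -0.2343  0.0449] zmax 0.053 [array([ 471. , -237.4]), array([45.9, 85.3]), np.float64(1.9)]
36 [300 232  38  24 716] [319. 244.] [ 0.4627 -0.1413  0.045 ] zmax 0.053 [array([ 463.3, -142.3]), array([45.9, 82.8]), np.float64(8.0)]
37 [155 252  37  35 768] [173. 269.] [0.4134 0.1792 0.0579] zmax 0.066 [array([413.5, 181.8]), array([84.5, 46.7]), np.float64(50.5)]
39 [500 296  12  44 269] [508. 322.] [ 0.2806 -0.55    0.0456] zmax 0.07 [array([ 291.5, -553.9]), array([19.7, 92.4]), np.float64(79.1)]
40 [359 312  19  27 224] [368. 325.] [ 0.2865 -0.2387  0.0489] zmax 0.056 [array([ 285.8, -239.6]), array([14.2, 56.3]), np.float64(58.0)]
```

Run:
```python
from h import *
s=snap('top')
c=s['color'][140:330,60:450]
cv2.imwrite('pics/topcrop1.png',cv2.resize(c[...,::-1],None,fx=2,fy=2,interpolation=cv2.INTER_CUBIC))
```

```text
(no output)
```

View pics/topcrop1.png

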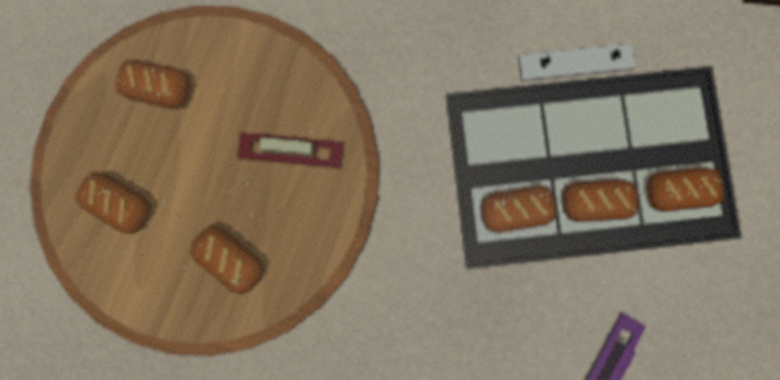

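```bash
cat >> h.py <<'E'
def comps(s,m,z,amin,zfun=None):
    n,l,st,c=cv2.connectedComponentsWithStats(m.astype('uint8'))
    out=[]
    for i in range(1,n):
        if st[i,4]<amin: continue
        v,u=np.nonzero(l==i); q=onplane(s,np.c_[u,v],z)[:,:2]
        r=cv2.minAreaRect((q*1000).astype('float32')); 
        out.append((c[i].round(1),st[i,4],(q.mean(0)*1000).round(1),np.round(r[0],1),np.round(r[1],1),round(r[2],1)))
    return out
E
python3 - <<'E'
from h import *
s=snap('top');hsv=cv2.cvtColor(s['color'],cv2.COLOR_RGB2HSV);H,S,V=[hsv[...,i].astype(int) for i in range(3)]
roi=np.zeros(S.shape,bool);roi[150:275,282:432]=1
m=(S<32)&(V>125)&(H>30)&(H<80)&roi
cv2.imwrite('pics/m1.png',m*255)
for c in comps(s,m,.0065,80): print(*c)
v=V[160:182,316:382];print('ledge')
m2=roi&(V<90);m2[182:]=0;
for c in comps(s,m2,.042,3): print(*c)
d=roi&(V<80)
for c in comps(s,d,.014,500): print(*c)
E
```

```text
[347.9 170.6] 618 [ 636.9 -225.3] [ 637.6 -226.4] [ 30.3 136.6] 4.9
[392.7 198.3] 959 [ 567.5 -327.9] [ 567.9 -328. ] [61.1 90.6] 4.9
[352.4 202.6] 980 [ 559.3 -231.2] [ 559.6 -231.3] [60.9 91.3] 5.0
[311.6 206.9] 997 [ 551.2 -134.2] [ 551.5 -134.4] [61.2 91.1] 5.1
[394.6 243.5] 240 [ 460.8 -324. ] [ 474.6 -336.4] [95.2 58.1] 88.5
[351.9 247.8] 178 [ 453.5 -223.5] [ 470.1 -238.1] [60.8 89.3] 4.5
[310.5 249.6] 241 [ 451.8 -127.2] [ 461.8 -141.7] [61.2 90.9] 4.6
ledge
[367.4 167. ] 16 [ 636.3 -262.6] [ 636.2 -262.9] [7.  9.7] 85.9
[332.1 170.3] 16 [ 630.1 -180.3] [ 629.7 -180.2] [9.4 7.1] 88.8
[387.7 178.5] 383 [ 608.2 -307.9] [ 612.3 -282.2] [183.6  18.9] 88.8
[356.3 224.5] 4903 [ 507.5 -235.9] [ 512.7 -234.4] [203.  317.9] 4.7[ WARN:0@0.721] global loadsave.cpp:1063 imwrite_ Unsupported depth image for selected encoder is fallbacked to CV_8U.
```

View pics/m1.png

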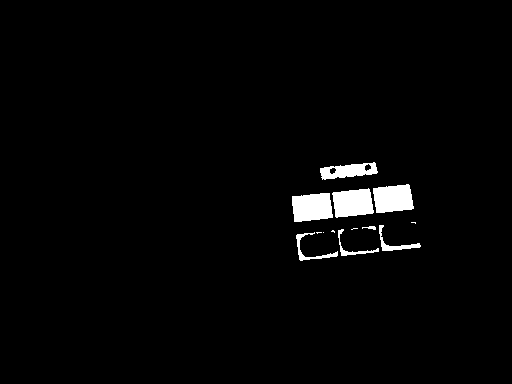

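Run:
```python
from h import *
state()
go((.478,.311,.165),58.4+90)
go((.5,.2,.245),4.9)
```

```text
0.3 grasp [0.2861 0.6112 0.2453] jaw -115.1 open 0.0875 F [ 0.5  0.  -0.1] j [ 81.  21.   1.  -0. -70. -17.]
grasp [0.2861 0.6112 0.2453] jaw -115.1 shift mm [  80.5  190.6 -301. ] rotvec [-83.5   0.   -0. ]
grasp [0.2861 0.6112 0.2453] jaw -115.1 shift mm [   0.5  281.8 -368. ] rotvec [60. -0. -0.]
```

```bash
python3 -m inch '[0,32,-50,0,0,0,87,0,0,0,0,0,0,87]' 2>&1 | tail -3; python3 -m inch '[0.013,0.032,-0.05,0,0,0,0.087, 0.013,0.032,-0.05,0,0,0,0.087, 0.013,0.032,-0.05,0,0,0,0.087, 0.013,0.032,-0.05,0,0,0,0.087, 0.013,0.032,-0.05,0,0,0,0.087, 0.013,0.032,-0.05,0,0,0,0.087, 0,0,0,-10.4,0,0,0.087, 0,0,0,-10.4,0,0,0.087, 0,0,0,-10.4,0,0,0.087, 0,0,0,-10.4,0,0,0.087, 0,0,0,-10.4,0,0,0.087, 0,0,0,-10.4,0,0,0.087, 0,0,0,-10.4,0,0,0.087, 0,0,0,-10.4,0,0,0.087]'
python3 - <<'E'
from h import *
state()
go((.478,.311,.165),58.4+90)
E
```

```text
out of range
clock: 2.05
tool_pos: [0.482, 0.3001, 0.3237]
orientation: [-178.5, 89.9, 62.2]
force: [-0.2, -0.2, 0.2]
opening: 0.0873
2.05 grasp [0.482  0.3002 0.1647] jaw -29.3 open 0.0873 F [-0.2 -0.2  0.2] j [ 52.  14. -19.  -0. -56.  99.]
grasp [0.482  0.3002 0.1647] jaw -29.3 shift mm [-0.3 -8.8 -7.6] rotvec [ 2.3 -0.1  0. ]
```

```bash
cat >> h.py <<'E'
def save(s,n,k=1.5): cv2.imwrite(n,cv2.resize(s['color'][...,::-1],None,fx=k,fy=k))
def rolls(s,zlo,zhi,amin=300):
    P=cloud(s); m=(P[...,2]>zlo)&(P[...,2]<zhi); m[215:]=m[215:] 
    n,l,st,c=cv2.connectedComponentsWithStats(m.astype('uint8'))
    for i in range(1,n):
        if st[i,4]<amin: continue
        q=P[l==i]; r=cv2.minAreaRect((q[:,:2]*1000).astype('float32'))
        print(c[i].round(),st[i].tolist(),'zmax',q[:,2].max().round(3),np.round(r[0],1),np.round(r[1],1),round(r[2],1))
E
python3 - <<'E'
from h import *
s=snap('wrist');save(s,'pics/w1.png')
rolls(s,.030,.07)
P=cloud(s);print(np.nanmedian(P[20:60,200:300,2]))
E
```

```text
[407. 144.] [373, 95, 68, 100, 5482] zmax 0.064 [612.2 274. ] [83.6 43. ] 75.1
[248. 178.] [222, 131, 54, 95, 4600] zmax 0.064 [479.7 315.7] [82.1 46.2] 58.8
[260. 297.] [235, 284, 49, 26, 1174] zmax 0.063 [428.5 207.8] [30.6 50.2] 66.4
0.01776182795542164
```

View pics/w1.png

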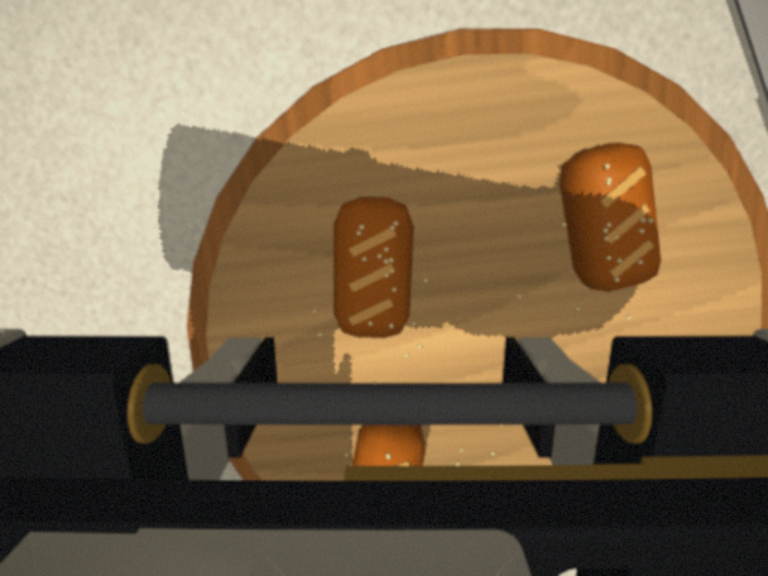

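Run:
```python
from h import *
go((.479,.3135,.046),58.6+90)
```

```text
grasp [0.482  0.3002 0.1647] jaw -28.7 shift mm [118.7  -9.1 -10.3] rotvec [ 2.7 -0.   0. ]
```

```bash
python3 -m inch '[0,-0.009,-0.010,2.5,0,0,0.087, 0.04,0,0,0,0,0,0.087, 0.04,0,0,0,0,0,0.087,0,0,0,0,0,0,0.087]'
python3 - <<'E'
from h import *
state();go((.479,.3135,.046),58.6+90)
E
```

```text
clock: 2.6
tool_pos: [0.4793, 0.3141, 0.2434]
orientation: [171.9, 89.8, 49.9]
force: [0.7, 0.3, 0.3]
opening: 0.0871
2.6 grasp [0.4797 0.3145 0.0844] jaw -32.0 open 0.0871 F [0.7 0.3 0.3] j [ 53.  20. -24.   0. -46.  95.]
grasp [0.4797 0.3145 0.0844] jaw -32.0 shift mm [38.4  0.1  0.8] rotvec [-0.6 -0.2 -0. ]
```

```bash
python3 -m inch '[0.038,0,0.001,0,0,0,0.087, 0,0,0,0,0,0,0.087, 0,0,0,0,0,0,0.03, 0,0,0,0,0,0,0.03, 0,0,0,0,0,0,0.03, 0,0,0,0,0,0,0.03, 0,0,0,0,0,0,0.03, 0,0,0,0,0,0,0.03]'
python3 - <<'E'
from h import *
state()
E
```

```text
clock: 3.6
tool_pos: [0.4816, 0.3162, 0.2147]
orientation: [167.3, 89.1, 45.1]
force: [-0.4, -0.2, -0.6]
opening: 0.0459
3.6 grasp [0.4835 0.3181 0.0557] jaw -32.1 open 0.0459 F [-0.4 -0.2 -0.6] j [ 53.  22. -25.   0. -42.  95.]
```

```bash
python3 -m inch '[0,0,0,0,0,0,0.06, 0,0,0,0,0,0,0.06, 0,0,0,0,0,0,0.06]'
python3 - <<'E'
from h import *
state();go((.479,.3135,.044),58.6+90)
E
```

```text
clock: 3.98
tool_pos: [0.4816, 0.3162, 0.2144]
orientation: [166.8, 89.1, 44.7]
force: [-0.2, 0.4, -0.1]
opening: 0.0595
3.98 grasp [0.4834 0.3179 0.0555] jaw -32.1 open 0.0595 F [-0.2  0.4 -0.1] j [ 53.  22. -25.   0. -42.  95.]
grasp [0.4834 0.3179 0.0555] jaw -32.1 shift mm [11.4 -0.8  3.8] rotvec [-0.7 -0.9 -0.2]
```

```bash
python3 -m inch '[0.012,-0.001,0.003,0,-0.9,0,0.06]'
python3 - <<'E'
from h import *
state();go((.479,.3135,.044),58.6+90)
E
```

```text
clock: 4.1
tool_pos: [0.4796, 0.3146, 0.2028]
orientation: [106.5, 89.8, -15.6]
force: [-1.3, 0.2, -0.4]
opening: 0.0597
4.1 grasp [0.4802 0.3144 0.0438] jaw -32.1 open 0.0597 F [-1.3  0.2 -0.4] j [ 53.  23. -26.   0. -41.  95.]
grasp [0.4802 0.3144 0.0438] jaw -32.1 shift mm [-0.2  0.1  1.2] rotvec [-0.7 -0.1 -0.2]
```

```bash
python3 -m inch '[0,0,0,0,0,0,0.03, 0,0,0,0,0,0,0.03, 0,0,0,0,0,0,0.03, 0,0,0,0,0,0,0.03, -0.03,0,0,0,0,0,0.03, -0.04,0,0,0,0,0,0.03, -0.04,0,0,0,0,0,0.03, -0.02,0,0,0,0,0,0.03]'
python3 - <<'E'
from h import *
state();go((.5515,-.1344,.16),184.9)
s=snap('wrist');save(s,'pics/w2.png')
E
```

```text
clock: 5.1
tool_pos: [0.4783, 0.3139, 0.3326]
orientation: [18.5, 89.6, -103.7]
force: [0.4, 1.4, -0.4]
opening: 0.0461
5.1 grasp [0.478  0.3127 0.1736] jaw -32.2 open 0.0461 F [ 0.4  1.4 -0.4] j [ 53.  14. -18.   0. -58.  95.]
grasp [0.478  0.3127 0.1736] jaw -32.2 shift mm [ 16.9 300.7 340.3] rotvec [-37.1   0.5   0. ]
```

View pics/w2.png

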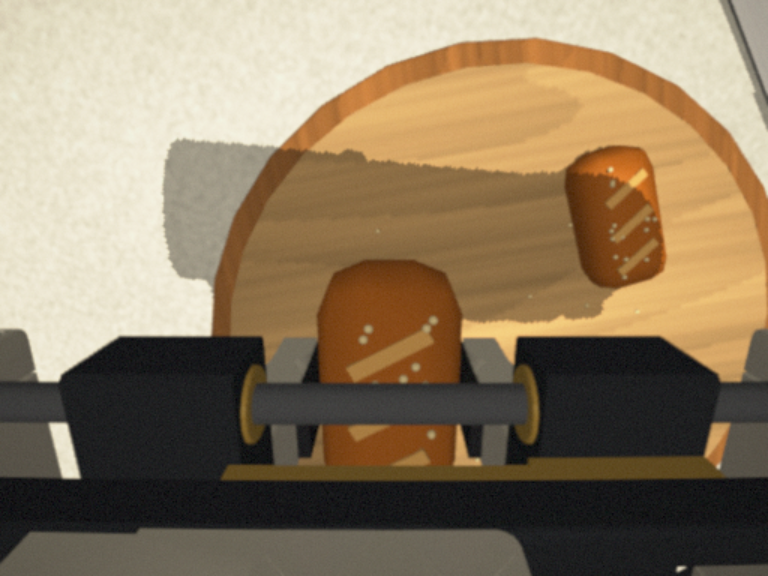

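```bash
python3 -m inch '[0.002,0.0376,0.0425,0,0,0,0.03, 0.002,0.0376,0.0425,0,0,0,0.03, 0.002,0.0376,0.0425,0,0,0,0.03, 0.002,0.0376,0.0425,0,0,0,0.03, 0.002,0.0376,0.0425,0,0,0,0.03, 0.002,0.0376,0.0425,0,0,0,0.03, 0.002,0.0376,0.0425,0,0,0,0.03, 0.002,0.0376,0.0425,0,0,0,0.03, 0,0,0,10.5,0,0,0.03, 0,0,0,10.5,0,0,0.03, 0,0,0,10.5,0,0,0.03, 0,0,0,10.5,0,0,0.03, 0,0,0,10.5,0,0,0.03, 0,0,0,10.5,0,0,0.03, 0,0,0,10.5,0,0,0.03, 0,0,0,10.5,0,0,0.03, 0,0,0,10.5,0,0,0.03, 0,0,0,10.5,0,0,0.03, 0,0,0,10.5,0,0,0.03, 0,0,0,10.5,0,0,0.03]'
python3 - <<'E'
from h import *
state();go((.5515,-.1344,.16),184.9)
E
```

```text
clock: 7.65
tool_pos: [0.5507, -0.1487, 0.3111]
orientation: [79.3, 89.6, -171.4]
force: [-0.1, 0.2, -1.1]
opening: 0.0457
7.65 grasp [ 0.5496 -0.1488  0.1521] jaw -160.8 open 0.0457 F [-0.1  0.2 -1.1] j [  5.  15. -20.   0. -55.  15.]
grasp [ 0.5496 -0.1488  0.1521] jaw -160.8 shift mm [-7.9 -5.4 13.2] rotvec [14.3  0.  -0.4]
```

```bash
python3 -m inch '[0,-0.005,0.013,7.2,0,0,0.03, 0,0,0,7.4,0,0,0.03,0,0,0,0,0,0,0.03]'
python3 - <<'E'
from h import *
state();go((.5515,-.1344,.16),184.9)
s=snap('wrist');save(s,'pics/w3.png')
P=cloud(s)
# tray spots
for q in [(.5515,-.1344,.006),(.5595,-.2312,.006),(.5678,-.328,.006)]: print(proj(s,q).round(1))
hsv=cv2.cvtColor(s['color'],cv2.COLOR_RGB2HSV)
s=snap('top');cv2.imwrite('pics/t3.png',cv2.resize(s['color'][130:290,250:450,::-1],None,fx=4,fy=3.6))
E
```

```text
clock: 8.02
tool_pos: [0.5505, -0.1344, 0.3094]
orientation: [89.8, 89.5, -176.1]
force: [-0.3, -0.6, -0.8]
opening: 0.0459
8.03 grasp [ 0.5491 -0.1345  0.1504] jaw -175.9 open 0.0459 F [-0.3 -0.6 -0.8] j [  6.  15. -20.  -0. -55.  -2.]
grasp [ 0.5491 -0.1345  0.1504] jaw -175.9 shift mm [-9.6 -0.9 -0. ] rotvec [-0.8  0.  -0.5]
[[256.1 184.8]]
[[254.5  78.7]]
[[252.2 -47.9]]
```

View pics/w3.png

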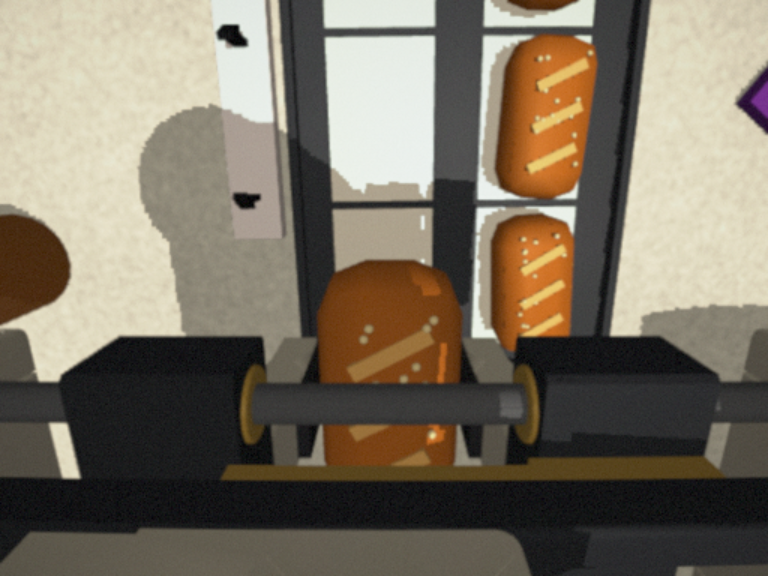

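View pics/t3.png

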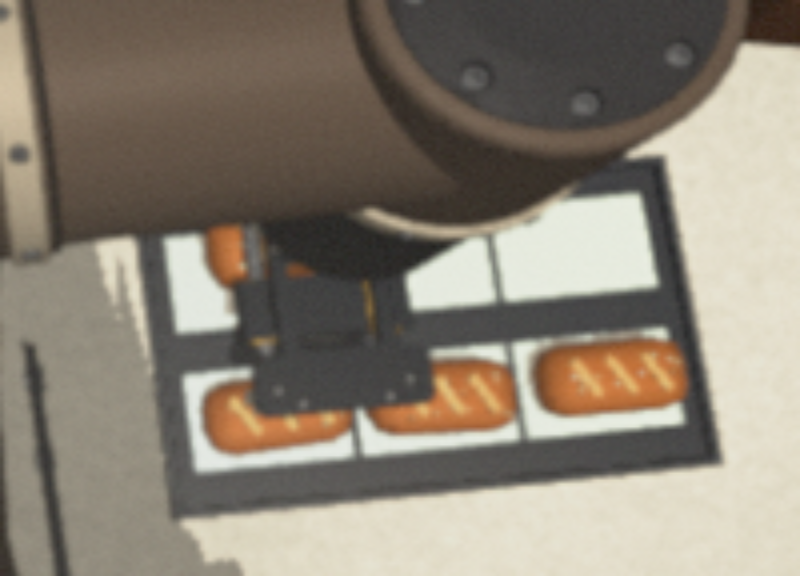

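```bash
cat >> h.py <<'E'
def held():
    s=snap('wrist');P=cloud(s);R,p=pose(ctrl.get_obs());T=(P-p)@R
    m=(T[...,0]>.12)&(T[...,0]<.185)&(abs(T[...,1])<.02)&(T[...,2]>0.02)&(T[...,2]<.07)
    q=T[m]*1000;print('held n',len(q),'zmax',np.percentile(q[:,2],[50,90,98,99.5,100]).round(1),'x range',np.percentile(q[:,0],[1,50,99]).round(1))
    v,u=np.nonzero(m);print('rows',v.min(),v.max(),'cols',u.min(),u.max())
    return T,m,s
E
python3 - <<'E'
from h import *
T,m,s=held()
for v in range(165,220,5): print(v,(T[v,255]*1000).round(1))
E
```

```text
held n 30 zmax [20.5 21.8 23.3 23.5 23.5] x range [143.8 145.1 148.6]
rows 304 309 cols 221 300
165 [303.7  -4.6 -19.4]
170 [303.9  -4.7 -14.5]
175 [163.   -2.7 -41.5]
180 [154.5  -2.6 -41.1]
185 [150.4  -2.6 -39.8]
190 [147.3  -2.5 -38.4]
195 [145.7  -2.5 -36.6]
200 [144.6  -2.5 -34.6]
205 [143.9  -2.5 -32.6]
210 [142.1  -2.5 -31. ]
215 [140.8  -2.5 -29.2]
```

```bash
sed -i "s/(T\[...,2\]>0.02)&(T\[...,2\]<.07)/(T[...,2]<-0.02)\&(T[...,2]>-.07)/; s/'zmax',np.percentile(q\[:,2\],\[50,90,98,99.5,100\])/'zend',np.percentile(q[:,2],[0,.5,2,10])/" h.py
python3 -m inch '[0.04,-0.001,0,-0.8,0,-0.3,0.03, 0.04,0,0,0,0,0,0.03, 0.02,0,0,0,0,0,0.03]'
python3 - <<'E'
from h import *
state();go((.5515,-.1344,.0305),184.9);held()
E
```

```text
clock: 8.55
tool_pos: [0.5524, -0.1349, 0.2095]
orientation: [-97.1, 89.8, -1.7]
force: [0.9, 0.5, -0.8]
opening: 0.0459
8.55 grasp [ 0.5529 -0.1349  0.0505] jaw -174.6 open 0.0459 F [ 0.9  0.5 -0.8] j [  6.  22. -26.   0. -41.  -1.]
grasp [ 0.5529 -0.1349  0.0505] jaw -174.6 shift mm [20.   0.9  0.6] rotvec [ 0.5 -0.   0.2]
held n 4984 zend [-42.3 -42.1 -41.9 -40.3] x range [136.7 141.9 164.1]
rows 173 237 cols 218 306
```

```bash
python3 -m inch '[0.012,0.001,0.0005,0,0,0,0.03, 0.007,0,0,0,0,0,0.03]'
python3 - <<'E'
from h import *
state();go((.5515,-.1344,.0300),184.9)
E
```

```text
clock: 8.85
tool_pos: [0.5511, -0.1346, 0.1882]
orientation: [-100.7, 89.9, -5.2]
force: [0.8, -0.3, -0.3]
opening: 0.0459
8.85 grasp [ 0.5513 -0.1346  0.0292] jaw -174.5 open 0.0459 F [ 0.8 -0.3 -0.3] j [  6.  24. -27.   0. -39.  -1.]
grasp [ 0.5513 -0.1346  0.0292] jaw -174.5 shift mm [-0.8 -0.4  0.2] rotvec [ 0.6 -0.   0.1]
```

```bash
python3 -m inch '[0.001,0,0,0.4,0,0,0.03]'; python3 -m inch '[0.001,0,0,0,0,0,0.03]'
python3 - <<'E'
from h import *
state();go((.5515,-.1344,.0290),184.9)
E
```

```text
clock: 8.98
tool_pos: [0.5512, -0.1347, 0.1872]
orientation: [-107.8, 89.9, -12.8]
force: [-2.5, -0.7, 4.3]
opening: 0.0456
clock: 9.1
tool_pos: [0.5512, -0.1347, 0.1872]
orientation: [-110.4, 89.9, -15.3]
force: [-3.5, 1.4, 12.0]
opening: 0.0457
9.1 grasp [ 0.5514 -0.1348  0.0282] jaw -174.9 open 0.0457 F [-3.5  1.4 12. ] j [  6.  24. -27.   0. -39.  -1.]
grasp [ 0.5514 -0.1348  0.0282] jaw -174.9 shift mm [-0.8 -0.3  0.3] rotvec [ 0.2 -0.   0.1]
```

```bash
python3 -m inch '[-0.0005,0,0,0,0,0,0.05, 0,0,0,0,0,0,0.055, 0,0,0,0,0,0,0.062, 0,0,0,0,0,0,0.062, -0.03,0,0,0,0,0,0.062, -0.05,0,0,0,0,0,0.062, -0.05,0,0,0,0,0,0.062]'
python3 - <<'E'
from h import *
state();go((.612,.271,.17),75.3+90)
s=snap('wrist');save(s,'pics/w4.png');rolls(s,.02,.07)
E
```

```text
clock: 9.98
tool_pos: [0.5503, -0.1346, 0.3182]
orientation: [93.5, 89.8, -171.4]
force: [0.4, 0.2, 0.5]
opening: 0.062
9.97 grasp [ 0.5496 -0.1347  0.1592] jaw -174.9 open 0.062 F [0.4 0.2 0.5] j [  6.  15. -20.   0. -56.  -1.]
grasp [ 0.5496 -0.1347  0.1592] jaw -174.9 shift mm [-11.3 -97.3 398.5] rotvec [19.8 -0.1 -0.2]
[364.   5.] [339, 0, 54, 13, 522] zmax 0.041 [ 479.  -294.2] [ 7.7 38.9] 89.5
[363.  80.] [330, 28, 67, 106, 5639] zmax 0.05 [ 473.1 -234.8] [42.7 83.6] 1.6
[ 17. 175.] [0, 139, 44, 74, 2329] zmax 0.069 [ 771.5 -131.9] [29.2 63. ] 13.2
[257. 187.] [232, 142, 51, 91, 4202] zmax 0.05 [ 552.  -136.6] [46.  80.1] 5.0
[352. 186.] [326, 143, 54, 91, 4185] zmax 0.05 [ 463.8 -143.5] [45.7 80.3] 7.4
```

View pics/w4.png

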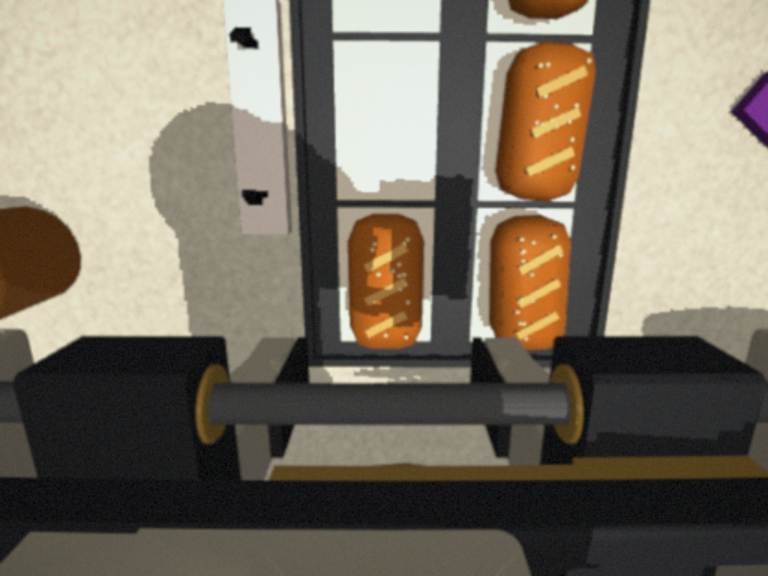

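```bash
python3 -m inch '[-0.0016,-0.0139,0.0569,0,0,0,0.087, -0.0016,-0.0139,0.0569,0,0,0,0.087, -0.0016,-0.0139,0.0569,0,0,0,0.087, -0.0016,-0.0139,0.0569,0,0,0,0.087, -0.0016,-0.0139,0.0569,0,0,0,0.087, -0.0016,-0.0139,0.0569,0,0,0,0.087, -0.0016,-0.0139,0.0569,0,0,0,0.087, 0,0,0,10,0,0,0.087, 0,0,0,10,0,0,0.087]'
python3 - <<'E'
from h import *
state();go((.612,.2715,.12),75.3+90)
s=snap('wrist');save(s,'pics/w5.png');rolls(s,.03,.07)
E
```

```text
clock: 11.15
tool_pos: [0.6157, 0.2839, 0.3382]
orientation: [-76.4, 89.3, -1.8]
force: [0.2, -0.7, 0.1]
opening: 0.087
11.15 grasp [0.6176 0.2839 0.1792] jaw 164.5 open 0.087 F [ 0.2 -0.7  0.1] j [ 41.  23.  -5.   1. -62. -57.]
grasp [0.6176 0.2839 0.1792] jaw 164.5 shift mm [ 59.2   0.9 -13.1] rotvec [-0.8  0.2  0.7]
[308.  24.] [289, 0, 39, 49, 1216] zmax 0.048 [540.8 156.9] [38.9 29.8] 83.1
[460.  30.] [421, 0, 89, 67, 4055] zmax 0.065 [425.2 195. ] [55.4 43. ] 50.7
[262. 173.] [236, 129, 51, 90, 4116] zmax 0.064 [614.5 272.1] [81.7 45.3] 75.9
```

View pics/w5.png

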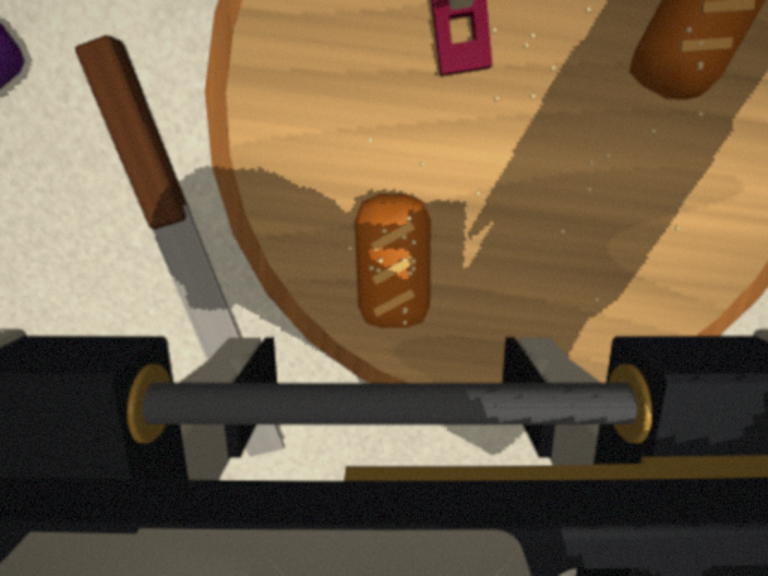

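```bash
python3 - <<'E'
from h import *
go((.614,.2735,.0438),75.6+90)
E
python3 -m inch '[0.04,-0.001,-0.011,-1,0,0.5,0.087, 0.04,0,0,0,0,0,0.087, 0.02,0,0,0,0,0,0.087]'
python3 - <<'E'
from h import *
state();go((.614,.2735,.0438),75.6+90)
E
```

```text
grasp [0.6176 0.2838 0.1792] jaw 164.0 shift mm [135.3   0.4 -10.9] rotvec [-1.6  0.2  0.7]
clock: 11.58
tool_pos: [0.615, 0.2733, 0.2374]
orientation: [-41.6, 89.5, 34.0]
force: [0.2, 0.6, -0.4]
opening: 0.0869
11.57 grasp [0.6162 0.2741 0.0784] jaw 165.5 open 0.0869 F [ 0.2  0.6 -0.4] j [ 41.  28. -11.   0. -50. -55.]
grasp [0.6162 0.2741 0.0784] jaw 165.5 shift mm [34.6  1.2 -0.3] rotvec [-0.1  0.4  0.3]
```

```bash
python3 -m inch '[0.025,0.001,0,0,0.3,0.3,0.087, 0.009,0.001,0,0,0,0,0.075]'
python3 - <<'E'
from h import *
state();go((.614,.2735,.0438),75.6+90)
E
```

```text
clock: 11.82
tool_pos: [0.6129, 0.2731, 0.2008]
orientation: [114.8, 90.0, -169.4]
force: [0.4, -0.2, 0.7]
opening: 0.0813
11.82 grasp [0.6128 0.2731 0.0418] jaw 165.8 open 0.0813 F [ 0.4 -0.2  0.7] j [ 41.  30. -13.  -0. -47. -55.]
grasp [0.6128 0.2731 0.0418] jaw 165.8 shift mm [-2.  -1.   0.7] rotvec [ 0.2 -0.  -0. ]
```

```bash
python3 -m inch '[-0.002,-0.001,0,0,0,0,0.06, 0,0,0,0,0,0,0.03, 0,0,0,0,0,0,0.03, 0,0,0,0,0,0,0.03, 0,0,0,0,0,0,0.03,0,0,0,0,0,0,0.03,0,0,0,0,0,0,0.03]'
python3 - <<'E'
from h import *
state();held()
E
```

```text
clock: 12.7
tool_pos: [0.6147, 0.2732, 0.2061]
orientation: [-37.2, 89.8, 38.7]
force: [-0.3, 0.6, -0.8]
opening: 0.046
12.7 grasp [0.6152 0.2736 0.0471] jaw 166.0 open 0.046 F [-0.3  0.6 -0.8] j [ 41.  30. -12.   0. -47. -55.]
held n 4774 zend [-69.  -55.4 -42.  -40.4] x range [142.9 148.1 184.5]
rows 115 233 cols 217 303
```

```bash
python3 -m inch '[-0.02,0,0,0,0,0,0.03, -0.04,0,0,0,0,0,0.03, -0.05,0,0,0,0,0,0.03]'
python3 - <<'E'
from h import *
state();go((.5595,-.2312,.16),184.9);held()
E
```

```text
clock: 13.12
tool_pos: [0.6133, 0.2723, 0.313]
orientation: [138.0, 89.6, -146.1]
force: [1.5, 0.0, -0.6]
opening: 0.0458
13.12 grasp [0.6123 0.2716 0.154 ] jaw 165.9 open 0.0458 F [ 1.5  0.  -0.6] j [ 41.  24.  -6.  -0. -60. -55.]
grasp [0.6123 0.2716 0.154 ] jaw 165.9 shift mm [  -3.7  -70.1 -501.5] rotvec [-19.   -0.3  -0.3]
held n 5014 zend [-44.7 -44.4 -44.2 -42.5] x range [151.3 156.2 177.6]
rows 171 238 cols 213 298
```

Run:
```python
from h import *
T,m,s=held();save(s,'pics/w6.png')
for u in (225,255,285): print([(T[v,u]*1000).round(1).tolist() for v in (175,185,195,205,215,225)])
```

```text
held n 4827 zend [-42.8 -42.6 -42.4 -40.7] x range [140.7 145.9 167.3]
rows 171 234 cols 217 303
[[299.8, -33.2, -10.8], [155.3, -16.6, -38.4], [146.9, -15.7, -36.0], [147.4, -15.9, -31.1], [144.7, -15.8, -27.3], [144.8, -15.9, -22.5]]
[[159.3, -2.5, -42.3], [150.8, -2.4, -39.6], [146.3, -2.4, -36.1], [144.7, -2.4, -32.0], [142.8, -2.4, -28.0], [142.4, -2.4, -23.5]]
[[167.2, 12.5, -40.5], [151.5, 11.3, -39.4], [146.7, 10.9, -36.0], [144.7, 10.9, -32.0], [144.0, 10.9, -27.6], [140.9, 10.7, -24.1]]
```

View pics/w6.png

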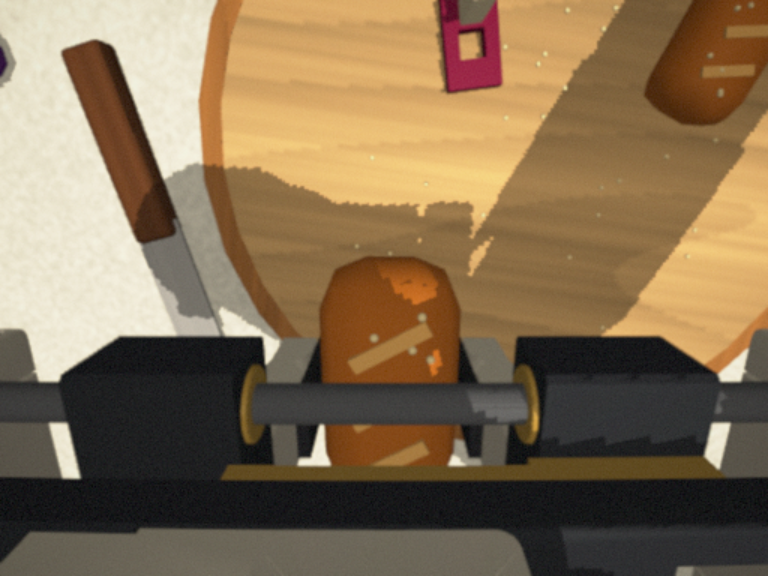

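```bash
python3 -m inch '[0,-0.0078,-0.0557,0,0,0,0.03, 0,-0.0078,-0.0557,0,0,0,0.03, 0,-0.0078,-0.0557,0,0,0,0.03, 0,-0.0078,-0.0557,0,0,0,0.03, 0,-0.0078,-0.0557,0,0,0,0.03, 0,-0.0078,-0.0557,0,0,0,0.03, 0,-0.0078,-0.0557,0,0,0,0.03, 0,-0.0078,-0.0557,0,0,0,0.03, 0,-0.0078,-0.0557,0,0,0,0.03, 0,0,0,-9.6,0,0,0.03, 0,0,0,-9.6,0,0,0.03,0,0,0,0,0,0,0.03]'
python3 - <<'E'
from h import *
state();go((.5595,-.2312,.0348),184.9);held()
E
```

```text
clock: 14.72
tool_pos: [0.5594, -0.2459, 0.3148]
orientation: [-60.9, 89.5, 34.8]
force: [-0.1, 0.8, -0.2]
opening: 0.0457
14.72 grasp [ 0.5605 -0.2451  0.1558] jaw -174.3 open 0.0457 F [-0.1  0.8 -0.2] j [ -6.  19. -15.  -0. -57.  11.]
grasp [ 0.5605 -0.2451  0.1558] jaw -174.3 shift mm [121.1  -0.7  14.1] rotvec [0.8 0.2 0.4]
held n 4766 zend [-42.5 -42.3 -42.2 -40.5] x range [142.8 148.  169.9]
rows 171 233 cols 218 303
```

```bash
python3 -m inch '[0.03,-0.001,0.014,0.6,0.2,0.4,0.03, 0.04,0,0,0,0,0,0.03, 0.03,0,0,0,0,0,0.03,0.008,0,0,0,0,0,0.03]'
python3 - <<'E'
from h import *
state();held();state();go((.5595,-.2315,.032),184.9)
E
```

```text
clock: 15.28
tool_pos: [0.5606, -0.2298, 0.2058]
orientation: [-97.7, 89.8, -3.5]
force: [0.5, -0.8, 0.7]
opening: 0.0459
15.28 grasp [ 0.5612 -0.2299  0.0468] jaw -175.8 open 0.0459 F [ 0.5 -0.8  0.7] j [ -4.  25. -22.  -0. -43.   8.]
held n 4724 zend [-42.3 -42.1 -41.9 -40.3] x range [142.8 147.9 169.8]
rows 171 233 cols 217 303
15.32 grasp [ 0.5614 -0.2299  0.0467] jaw -175.8 open 0.0459 F [-0.1  0.3 -0.1] j [ -4.  25. -22.  -0. -43.   8.]
grasp [ 0.5614 -0.2299  0.0467] jaw -175.8 shift mm [14.7  1.4 -1.5] rotvec [-0.7 -0.   0.2]
```

```bash
python3 -m inch '[0.010,0.0015,-0.0015,-0.8,0,0,0.03]';python3 -m inch '[0.003,0,0,0,0,0,0.03]'
python3 - <<'E'
from h import *
state();go((.5595,-.2315,.032),184.9)
E
```

```text
clock: 15.45
tool_pos: [0.5603, -0.2314, 0.1969]
orientation: [-101.8, 89.6, -6.8]
force: [-0.0, -0.4, -0.0]
opening: 0.0457
clock: 15.58
tool_pos: [0.5603, -0.2315, 0.1939]
orientation: [-101.5, 89.6, -6.5]
force: [-0.2, -0.4, -0.7]
opening: 0.046
15.57 grasp [ 0.5614 -0.2316  0.0349] jaw -175.0 open 0.046 F [-0.2 -0.4 -0.7] j [ -4.  26. -22.   0. -41.   9.]
grasp [ 0.5614 -0.2316  0.0349] jaw -175.0 shift mm [2.9 0.8 0.1] rotvec [ 0.1 -0.1  0.4]
```

```bash
python3 -m inch '[0.001,0.001,0,0,0,0.4,0.03]';python3 -m inch '[0.001,0,0,0,0,0,0.03]';python3 -m inch '[0.001,0,0,0,0,0,0.03]'
python3 - <<'E'
from h import *
state();go((.5595,-.2315,.032),184.9)
E
```

```text
clock: 15.7
tool_pos: [0.5596, -0.2317, 0.1935]
orientation: [-152.7, 89.9, -57.7]
force: [-0.6, -0.4, -0.3]
opening: 0.0459
clock: 15.82
tool_pos: [0.5597, -0.2318, 0.193]
orientation: [-141.3, 89.9, -46.3]
force: [0.4, 0.5, -1.4]
opening: 0.046
clock: 15.95
tool_pos: [0.5598, -0.2318, 0.1924]
orientation: [-132.3, 89.8, -37.4]
force: [0.3, 0.3, -1.4]
opening: 0.0457
15.95 grasp [ 0.5602 -0.2322  0.0334] jaw -175.0 open 0.0457 F [ 0.3  0.3 -1.4] j [ -4.  26. -22.   0. -41.   9.]
grasp [ 0.5602 -0.2322  0.0334] jaw -175.0 shift mm [1.4 0.3 0.4] rotvec [ 0.1 -0.1  0.1]
```

```bash
python3 -m inch '[0.002,0.0005,0.0005,0,0,0,0.03]';python3 -m inch '[0.0015,0,0,0,0,0,0.03]';python3 -m inch '[0.001,0,0,0,0,0,0.03]'
```

```text
clock: 16.08
tool_pos: [0.5596, -0.2316, 0.1912]
orientation: [-130.9, 89.8, -35.9]
force: [-3.6, 0.0, 16.2]
opening: 0.0458
clock: 16.2
tool_pos: [0.5596, -0.2316, 0.1912]
orientation: [-132.8, 89.7, -37.8]
force: [-5.7, 3.3, 18.3]
opening: 0.0454
clock: 16.32
tool_pos: [0.5596, -0.2315, 0.1913]
orientation: [-131.0, 89.7, -36.0]
force: [-2.6, 2.0, 5.3]
opening: 0.0458
```

```bash
python3 -m inch '[-0.0005,0,0,0,0,0,0.05, 0,0,0,0,0,0,0.055, 0,0,0,0,0,0,0.062, 0,0,0,0,0,0,0.062, -0.03,0,0,0,0,0,0.062, -0.05,0,0,0,0,0,0.062, -0.05,0,0,0,0,0,0.062]'
python3 - <<'E'
from h import *
state();go((.415,.184,.17),140.5)
s=snap('wrist');save(s,'pics/w7.png');rolls(s,.02,.07);
E
```

```text
clock: 17.2
tool_pos: [0.558, -0.231, 0.32]
orientation: [102.8, 89.7, -162.2]
force: [1.4, -1.0, -0.5]
opening: 0.0621
17.2 grasp [ 0.5571 -0.2312  0.161 ] jaw -175.0 open 0.0621 F [ 1.4 -1.  -0.5] j [ -4.  18. -15.   0. -57.   9.]
grasp [ 0.5571 -0.2312  0.161 ] jaw -175.0 shift mm [ -8.9 106.4 425.8] rotvec [44.5 -0.2 -0.3]
[358.  78.] [328, 27, 63, 105, 5569] zmax 0.05 [ 481.5 -332.7] [45.9 83.3] 5.1
[255. 185.] [230, 141, 51, 90, 4150] zmax 0.05 [ 560.8 -234.3] [46.  79.8] 4.9
[351. 188.] [322, 146, 59, 90, 4074] zmax 0.05 [ 473.1 -237.1] [41.8 80.2] 1.5
[256. 248.] [234, 239, 45, 17, 653] zmax 0.045 [ 554.9 -169.8] [45.  14.5] 4.8
[256. 296.] [234, 284, 45, 26, 1146] zmax 0.05 [ 550.8 -125.3] [45.8 35.2] 3.4
```

View pics/w7.png

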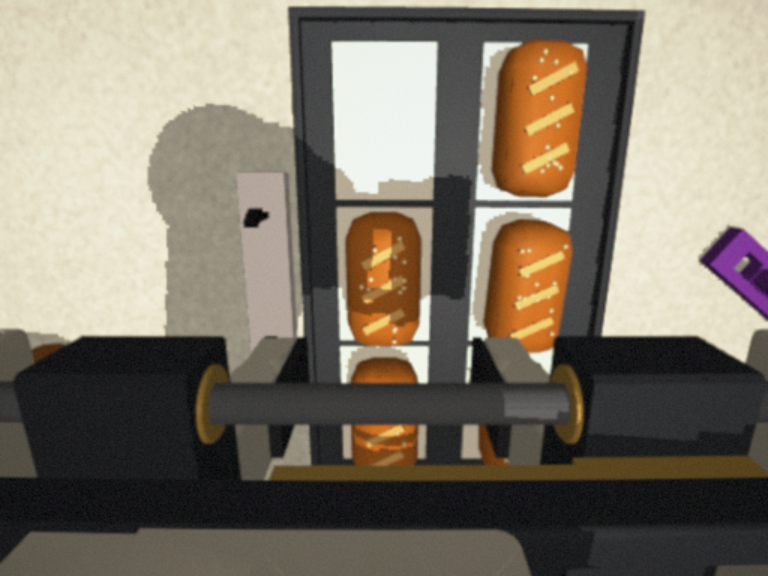

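```bash
python3 -m inch '[-0.001,0.0133,0.0532,0,0,0,0.087, -0.001,0.0133,0.0532,0,0,0,0.087, -0.001,0.0133,0.0532,0,0,0,0.087, -0.001,0.0133,0.0532,0,0,0,0.087, -0.001,0.0133,0.0532,0,0,0,0.087, -0.001,0.0133,0.0532,0,0,0,0.087, -0.001,0.0133,0.0532,0,0,0,0.087, -0.001,0.0133,0.0532,0,0,0,0.087, 0,0,0,9,0,0,0.087, 0,0,0,9,0,0,0.087, 0,0,0,9,0,0,0.087, 0,0,0,9,0,0,0.087, 0,0,0,9,0,0,0.087]'
python3 - <<'E'
from h import *
state();
s=snap('wrist');save(s,'pics/w8.png');rolls(s,.03,.07)
state();go((.415,.184,.12),50.5+90)
E
```

```text
clock: 18.88
tool_pos: [0.412, 0.1965, 0.3339]
orientation: [-54.8, 89.2, -6.0]
force: [-0.2, -0.5, 0.1]
opening: 0.0869
18.88 grasp [0.4141 0.1962 0.1749] jaw 138.8 open 0.0869 F [-0.2 -0.5  0.1] j [ 51.   3. -32.   1. -54. -92.]
[253. 176.] [227, 131, 52, 91, 4247] zmax 0.064 [413.7 184.4] [84.  45.7] 49.7
[108. 196.] [65, 145, 88, 98, 2784] zmax 0.07 [534.5 107.6] [103.3  31.7] 83.7
18.93 grasp [0.414  0.1962 0.1749] jaw 138.4 open 0.0868 F [-0.1  0.  -0.2] j [ 51.   3. -32.   1. -54. -93.]
grasp [0.414  0.1962 0.1749] jaw 138.4 shift mm [ 54.9 -10.   -7.7] rotvec [-2.1  0.4  0.6]
```

View pics/w8.png

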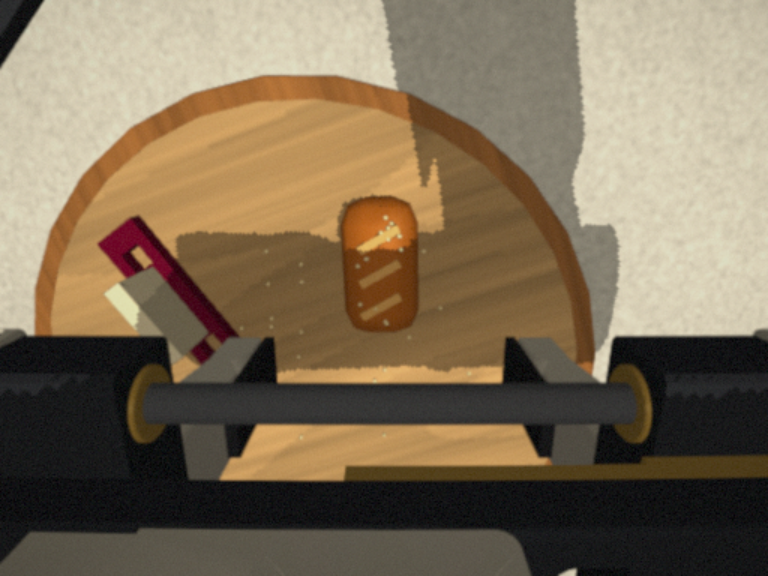

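```bash
python3 - <<'E'
from h import *
go((.4142,.1855,.0438),140.1)
E
python3 -m inch '[0.04,-0.008,-0.0075,-1.6,0.4,0.6,0.087, 0.04,0,0,0,0,0,0.087, 0.02,0,0,0,0,0,0.087]'
python3 - <<'E'
from h import *
state();go((.4142,.1855,.0438),140.1)
E
```

```text
grasp [0.414  0.1962 0.1749] jaw 138.4 shift mm [131.1  -7.6  -7.7] rotvec [-1.7  0.4  0.6]
clock: 19.3
tool_pos: [0.4144, 0.186, 0.2333]
orientation: [-4.8, 89.6, 45.7]
force: [-0.6, -0.4, 0.5]
opening: 0.087
19.3 grasp [0.4152 0.1868 0.0743] jaw 140.5 open 0.087 F [-0.6 -0.4  0.5] j [ 49.  11. -39.   0. -39. -89.]
grasp [0.4152 0.1868 0.0743] jaw 140.5 shift mm [30.5 -0.1 -0.7] rotvec [0.4 0.4 0. ]
```

```bash
python3 -m inch '[0.022,0,0,0,0.3,0,0.08, 0.006,0,0,0,0,0,0.075]'
python3 - <<'E'
from h import *
state();go((.4142,.1855,.0438),140.1)
E
```

```text
clock: 19.55
tool_pos: [0.4143, 0.1857, 0.2033]
orientation: [-128.6, 90.0, -77.9]
force: [-0.1, 0.5, 0.1]
opening: 0.0766
19.55 grasp [0.4143 0.1856 0.0443] jaw 140.7 open 0.0766 F [-0.1  0.5  0.1] j [ 49.  14. -41.   0. -35. -88.]
grasp [0.4143 0.1856 0.0443] jaw 140.7 shift mm [ 0.5 -0.1 -0.2] rotvec [ 0.6 -0.   0. ]
```

```bash
python3 -m inch '[0,0,0,0.4,0,0,0.06, 0,0,0,0,0,0,0.03, 0,0,0,0,0,0,0.03, 0,0,0,0,0,0,0.03, 0,0,0,0,0,0,0.03,0,0,0,0,0,0,0.03]'
python3 - <<'E'
from h import *
state()
E
python3 -m inch '[-0.02,0,0,0,0,0,0.03, -0.04,0,0,0,0,0,0.03, -0.05,0,0,0,0,0,0.03]'
python3 - <<'E'
from h import *
held();held();state();go((.5678,-.328,.16),184.9)
E
```

```text
clock: 20.3
tool_pos: [0.4149, 0.1864, 0.2057]
orientation: [-13.2, 89.8, 37.2]
force: [0.4, 0.2, -1.7]
opening: 0.0461
20.3 grasp [0.4154 0.1868 0.0467] jaw 140.5 open 0.0461 F [ 0.4  0.2 -1.7] j [ 49.  14. -41.   0. -35. -89.]
clock: 20.68
tool_pos: [0.4136, 0.1852, 0.3148]
orientation: [-178.9, 89.7, -128.4]
force: [1.1, 1.1, -0.0]
opening: 0.0458
held n 5717 zend [-48.  -47.7 -47.6 -45.5] x range [149.  153.7 175.7]
rows 166 240 cols 215 302
held n 5193 zend [-44.8 -44.6 -44.5 -42.6] x range [140. 145. 167.]
rows 166 233 cols 217 303
20.77 grasp [0.416  0.187  0.1603] jaw 140.5 open 0.0457 F [ 0.1  0.1 -0.9] j [ 49.   4. -33.   0. -53. -89.]
grasp [0.416  0.187  0.1603] jaw 140.5 shift mm [-4.00e-01 -4.45e+02 -3.00e+02] rotvec [-44.4   0.2   0.2]
```

```bash
python3 -m inch '[0,-0.0445,-0.030,0,0,0,0.03, 0,-0.0445,-0.030,0,0,0,0.03, 0,-0.0445,-0.030,0,0,0,0.03, 0,-0.0445,-0.030,0,0,0,0.03, 0,-0.0445,-0.030,0,0,0,0.03, 0,-0.0445,-0.030,0,0,0,0.03, 0,-0.0445,-0.030,0,0,0,0.03, 0,-0.0445,-0.030,0,0,0,0.03, 0,-0.0445,-0.030,0,0,0,0.03, 0,-0.0445,-0.030,0,0,0,0.03, 0,0,0,-9,0,0,0.03, 0,0,0,-9,0,0,0.03, 0,0,0,-9,0,0,0.03, 0,0,0,-9,0,0,0.03, 0,0,0,-9,0,0,0.03,0,0,0,0,0,0,0.03]'
python3 - <<'E'
from h import *
state();held();held();go((.5676,-.3257,.045),184.9)
E
```

```text
clock: 22.78
tool_pos: [0.5727, -0.3449, 0.3109]
orientation: [-8.5, 89.4, 88.4]
force: [-0.2, -0.3, -0.2]
opening: 0.0456
22.77 grasp [ 0.5727 -0.3434  0.1519] jaw -173.0 open 0.0456 F [-0.2 -0.3 -0.2] j [-15.  24.  -7.  -1. -59.  22.]
held n 5147 zend [-44.7 -44.5 -44.4 -42.4] x range [142.5 147.5 168.7]
rows 167 233 cols 217 304
held n 5138 zend [-44.6 -44.5 -44.3 -42.4] x range [142.8 147.7 168.9]
rows 167 233 cols 217 303
grasp [ 0.5727 -0.3434  0.1521] jaw -173.2 shift mm [107.2   2.9  18.7] rotvec [1.9 0.5 0.1]
```

```bash
python3 -m inch '[0.03,0.003,0.0185,1.8,0.5,0.1,0.03, 0.04,0,0,0,0,0,0.03, 0.03,0,0,0,0,0,0.03, 0.005,0,0,0,0,0,0.03]'
python3 - <<'E'
from h import *
state();held();go((.5676,-.3257,.032),184.9)
E
```

```text
clock: 23.38
tool_pos: [0.568, -0.3263, 0.205]
orientation: [-106.3, 89.8, -12.0]
force: [0.4, -0.4, 0.0]
opening: 0.0457
23.38 grasp [ 0.5684 -0.3263  0.046 ] jaw -175.8 open 0.0457 F [ 0.4 -0.4  0. ] j [-13.  29. -15.  -0. -46.  17.]
held n 5105 zend [-44.4 -44.2 -44.  -42.2] x range [143.1 148.1 169.4]
rows 167 232 cols 216 303
grasp [ 0.569  -0.3266  0.0465] jaw -175.7 shift mm [14.5  0.8  0.8] rotvec [-0.6 -0.1  0.2]
```

```bash
python3 -m inch '[0.011,0.0008,0.001,-0.6,0,0.2,0.03]'; python3 -m inch '[0.0015,0,0,0,0,0,0.03]'
python3 - <<'E'
from h import *
state();go((.5676,-.3257,.0315),184.9)
E
```

```text
clock: 23.55
tool_pos: [0.5686, -0.3259, 0.1961]
orientation: [-132.7, 89.8, -37.8]
force: [-0.3, 0.5, -0.2]
opening: 0.0461
clock: 23.68
tool_pos: [0.5684, -0.3258, 0.1945]
orientation: [-133.9, 89.8, -39.1]
force: [-0.3, 0.3, -0.7]
opening: 0.0462
23.68 grasp [ 0.5688 -0.3262  0.0355] jaw -175.2 open 0.0462 F [-0.3  0.3 -0.7] j [-13.  30. -15.   0. -45.  18.]
grasp [ 0.5688 -0.3262  0.0355] jaw -175.2 shift mm [4.  0.8 0.2] rotvec [-0.1 -0.1  0.2]
```

```bash
python3 -m inch '[0.003,0.001,0.0003,0,0,0.2,0.03]'; python3 -m inch '[0.0015,0,0,0,0,0,0.03]';python3 -m inch '[0.0015,0,0,0,0,0,0.03]'
python3 - <<'E'
from h import *
state();go((.5676,-.3257,.0315),184.9)
E
```

```text
clock: 23.8
tool_pos: [0.5678, -0.3258, 0.1924]
orientation: [-168.7, 89.8, -73.9]
force: [-0.1, 0.2, 0.1]
opening: 0.0457
clock: 23.92
tool_pos: [0.5678, -0.3258, 0.1912]
orientation: [-164.8, 89.8, -69.9]
force: [-1.4, -0.2, 3.0]
opening: 0.0459
clock: 24.05
tool_pos: [0.5679, -0.3259, 0.191]
orientation: [-161.2, 89.8, -66.3]
force: [-4.6, 3.3, 17.1]
opening: 0.0456
24.05 grasp [ 0.5681 -0.3265  0.032 ] jaw -175.1 open 0.0456 F [-4.6  3.3 17.1] j [-13.  30. -16.   0. -44.  17.]
grasp [ 0.5681 -0.3265  0.032 ] jaw -175.1 shift mm [0.5 0.3 0.2] rotvec [-0.  -0.2  0.1]
```

```bash
python3 -m inch '[-0.0005,0,0,0,0,0,0.05, 0,0,0,0,0,0,0.055, 0,0,0,0,0,0,0.062, 0,0,0,0,0,0,0.062, -0.03,0,0,0,0,0,0.062, -0.05,0,0,0,0,0,0.062, -0.05,0,0,0,0,0,0.062]'
python3 - <<'E'
from h import *
state();s=snap('wrist');save(s,'pics/w9.png');rolls(s,.02,.07);go((.536,.116,.2),172.5)
E
```

```text
clock: 24.92
tool_pos: [0.5667, -0.3251, 0.32]
orientation: [95.6, 89.6, -169.6]
force: [0.7, -0.3, -0.1]
opening: 0.0619
24.93 grasp [ 0.5656 -0.3253  0.161 ] jaw -175.2 open 0.0619 F [ 0.7 -0.3 -0.1] j [-13.  22.  -9.   0. -60.  17.]
[78. 25.] [0, 0, 107, 51, 2074] zmax 0.07 [ 743.6 -441.7] [94.5 35.6] 17.7
[256. 183.] [231, 138, 51, 90, 4180] zmax 0.05 [ 568.9 -331.2] [46.  79.6] 4.2
[350. 185.] [322, 142, 57, 89, 4185] zmax 0.05 [ 483.3 -335.4] [42.9 79.6] 2.8
[256. 246.] [233, 235, 47, 21, 807] zmax 0.045 [ 563.8 -266.3] [46.  16.6] 4.7
[256. 296.] [234, 284, 45, 26, 1124] zmax 0.049 [ 560.1 -218.7] [45.4 35.6] 5.9
grasp [ 0.5687 -0.3269  0.169 ] jaw -175.1 shift mm [-33.6  -5.5 443. ] rotvec [12.4 -0.3  0.1]
```

View pics/w9.png

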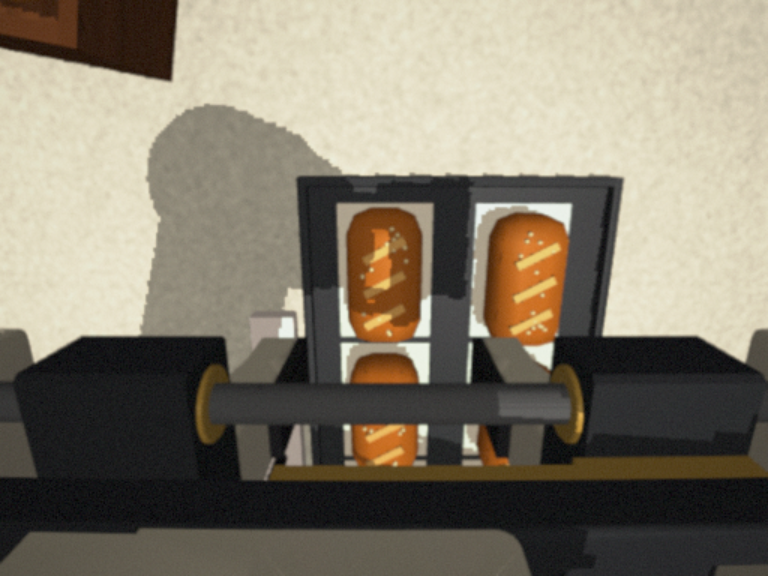

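```bash
python3 -m inch '[-0.004,-0.0007,0.0554,0,0,0,0.087, -0.004,-0.0007,0.0554,0,0,0,0.087, -0.004,-0.0007,0.0554,0,0,0,0.087, -0.004,-0.0007,0.0554,0,0,0,0.087, -0.004,-0.0007,0.0554,0,0,0,0.087, -0.004,-0.0007,0.0554,0,0,0,0.087, -0.004,-0.0007,0.0554,0,0,0,0.087, -0.004,-0.0007,0.0554,0,0,0,0.087, 0,0,0,10,0,0,0.087, 0,0,0,3,0,0,0.087]'
python3 - <<'E'
from h import *
state();s=snap('wrist');save(s,'pics/w10.png');P=cloud(s);go((.536,.116,.2),172.5)
hsv=cv2.cvtColor(s['color'],cv2.COLOR_RGB2HSV);H,S,V=[hsv[...,i].astype(int) for i in range(3)]
m=((H>165)|(H<5))&(S>110)&(V>40)
for c in comps(s,m,.032,300): print(*c)
m=(P[...,2]>.062)&(P[...,2]<.08)
for c in comps(s,m,.072,200): print('plate',*c)
n,l,st,c=cv2.connectedComponentsWithStats(m.astype('uint8'))
for i in range(1,n):
    if st[i,4]>150:
        q=P[l==i];print(c[i],st[i],[np.round(a,1) for a in cv2.minAreaRect((q[:,:2]*1000).astype('float32'))])
s=snap('top');cv2.imwrite('pics/t10.png',cv2.resize(s['color'][150:320,80:450,::-1],None,fx=2,fy=2))
E
```

```text
clock: 26.22
tool_pos: [0.5355, 0.1302, 0.3595]
orientation: [-106.2, 89.3, -24.7]
force: [-0.1, 0.5, 0.7]
opening: 0.087
26.23 grasp [0.5372 0.1295 0.2005] jaw 171.5 open 0.087 F [-0.1  0.5  0.7] j [ 34.  11. -19.   1. -60. -43.]
grasp [0.5373 0.1294 0.2005] jaw 171.4 shift mm [  0.6  -2.5 -13.9] rotvec [-1.1 -0.2  0.6]
[260.5 161.3] 1978 [535.6 111.5] [536.2 115.6] [119.   29.5] 83.4
plate [260.5 173.4] 788 [535.9 114.6] [536.  115.6] [55.9 11.9] 83.3
[260.45431472 173.4213198 ] [253 144  15  61 788] [array([536.1, 116.1]), array([56., 12.]), np.float64(83.4)]
```

View pics/w10.png

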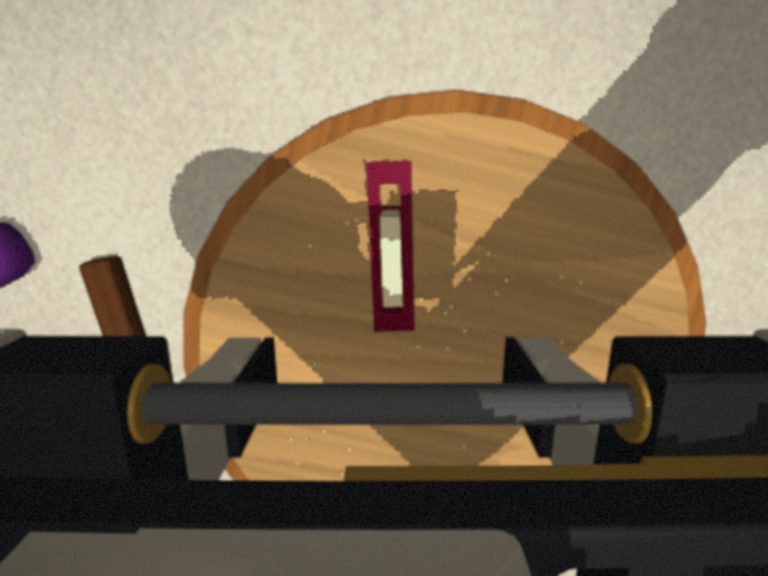

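View pics/t10.png

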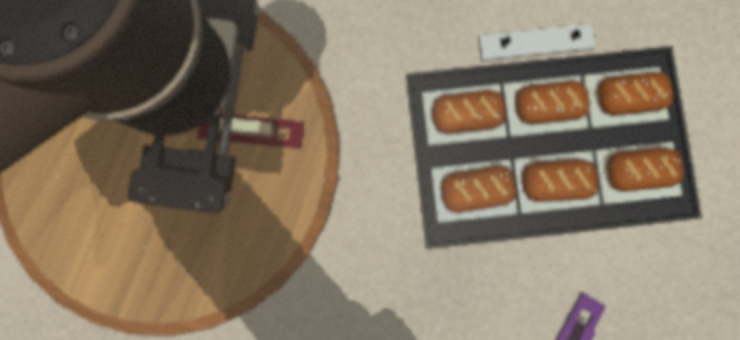

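```bash
python3 -m inch '[0.04,-0.0025,-0.014,-1.8,-0.2,0.6,0.06, 0.05,0,0,0,0,0,0.06, 0.03,0,0,0,0,0,0.05]'
python3 - <<'E'
from h import *
state();s=snap('wrist');P=cloud(s);m=(P[...,2]>.062)&(P[...,2]<.08);
n,l,st,c=cv2.connectedComponentsWithStats(m.astype('uint8'))
for i in range(1,n):
    if st[i,4]>150:
        q=P[l==i];print(c[i],st[i],[np.round(a,1) for a in cv2.minAreaRect((q[:,:2]*1000).astype('float32'))])
go((.536,.116,.055),173.4)
E
```

```text
clock: 26.7
tool_pos: [0.5381, 0.1149, 0.2397]
orientation: [-56.9, 89.5, 26.8]
force: [0.3, -1.0, -0.1]
opening: 0.0627
26.7 grasp [0.5393 0.1155 0.0807] jaw 173.7 open 0.0627 F [ 0.3 -1.  -0.1] j [ 32.  18. -27.   0. -44. -39.]
[266.72023375 224.5558802 ] [ 256  194   23   62 1369] [array([534.7, 104.8]), array([33.5, 11.7]), np.float64(83.7)]
[190.59312839 234.8318264 ] [167 225  39  31 553] [array([574., 107.]), array([11.9, 25.3]), np.float64(33.0)]
[328.85714286 234.97321429] [314 225  40  31 560] [array([504.8, 114.8]), array([25.4, 11.9]), np.float64(44.6)]
[266.02688172 287.96236559] [256 284  21   9 186] [array([539. , 141.1]), array([ 6.4, 11.6]), np.float64(81.6)]
grasp [0.5375 0.1147 0.0774] jaw 173.7 shift mm [22.4  1.2  1.4] rotvec [0.3 0.1 0.2]
```

```bash
python3 -m inch '[0.018,0.0012,0.0014,0.3,0.1,0.3,0.04, 0.005,0,0,0,0,0,0.035]'
python3 - <<'E'
from h import *
state();go((.536,.116,.055),173.4)
E
```

```text
clock: 27.0
tool_pos: [0.5363, 0.1154, 0.213]
orientation: [95.4, 89.8, 178.9]
force: [-0.3, -0.4, -0.1]
opening: 0.039
27.0 grasp [0.5358 0.1154 0.054 ] jaw 173.5 open 0.039 F [-0.3 -0.4 -0.1] j [ 33.  20. -28.  -0. -41. -39.]
grasp [0.5358 0.1154 0.054 ] jaw 173.5 shift mm [-1.   0.4  0.6] rotvec [ 0.1 -0.  -0.2]
```

```bash
python3 -m inch '[0,0,0.0006,0,0,-0.2,0.02, 0,0,0,0,0,0,0, 0,0,0,0,0,0,0, 0,0,0,0,0,0,0, 0,0,0,0,0,0,0, 0,0,0,0,0,0,0]'
python3 - <<'E'
from h import *
state()
E
python3 -m inch '[-0.02,0,0,0,0,0,0, -0.04,0,0,0,0,0,0, -0.05,0,0,0,0,0,0, 0,0,0,0,0,0,0]'
python3 - <<'E'
from h import *
state();s=snap('wrist');save(s,'pics/w11.png');
R,p=pose(ctrl.get_obs());P=cloud(s);T=(P-p)@R*1000
hsv=cv2.cvtColor(s['color'],cv2.COLOR_RGB2HSV);H,S,V=[hsv[...,i].astype(int) for i in range(3)]
m=((H>165)|(H<5))&(S>110)&(V>30)&(T[...,0]<230)
q=T[m];print(len(q),np.percentile(q,[1,50,99],axis=0).round(1))
m=(T[...,0]>120)&(T[...,0]<160)&(abs(T[...,1])<20)&(T[...,2]<-15)&(T[...,2]>-60)
q=T[m];print(len(q),np.percentile(q,[1,50,99],axis=0).round(1))
E
```

```text
clock: 27.75
tool_pos: [0.5374, 0.1163, 0.2163]
orientation: [-64.4, 89.7, 19.2]
force: [-0.2, -0.0, -1.4]
opening: 0.0122
27.75 grasp [0.5382 0.1166 0.0573] jaw 173.6 open 0.0122 F [-0.2 -0.  -1.4] j [ 33.  20. -28.   0. -41. -39.]
clock: 28.25
tool_pos: [0.5368, 0.116, 0.3286]
orientation: [-79.3, 89.8, 4.2]
force: [-0.4, 0.0, -1.4]
opening: 0.0117
28.25 grasp [0.5372 0.116  0.1696] jaw 173.6 open 0.0117 F [-0.4  0.  -1.4] j [ 33.  12. -21.   0. -56. -39.]
3566 [[180.8 -16.5 -59.5]
 [182.3  -2.2 -40.3]
 [189.3  12.6  50.9]]
1006 [[141.   -7.5 -27.8]
 [142.6  -1.6 -24.1]
 [159.    4.1 -15.1]]
```

View pics/w11.png

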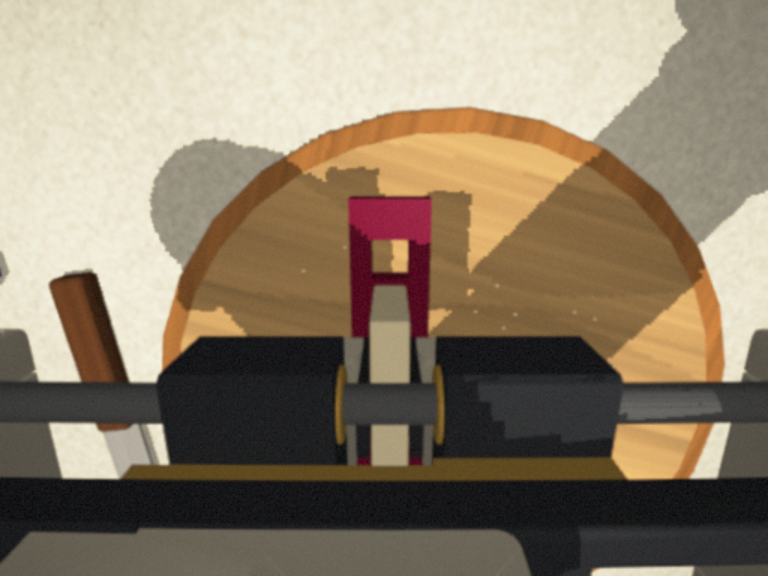

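Run:
```python
from h import *
go((.634,-.215,.16),184.9)
s=snap('top');hsv=cv2.cvtColor(s['color'],cv2.COLOR_RGB2HSV);H,S,V=[hsv[...,i].astype(int) for i in range(3)]
roi=np.zeros(S.shape,bool);roi[150:275,282:432]=1
P=cloud(s);m=roi&(P[...,2]>.022)&(P[...,2]<.06)
n,l,st,c=cv2.connectedComponentsWithStats(m.astype('uint8'))
for i in range(1,n):
    if st[i,4]>250:
        q=P[l==i];print(c[i].round(),[np.round(a,1) for a in cv2.minAreaRect((q[:,:2]*1000).astype('float32'))])
m=roi&(S<32)&(V>125)&(H>30)&(H<80)
for c in comps(s,m,.0065,80): print(*c)
cv2.imwrite('pics/t11.png',cv2.resize(s['color'][155:275,285:435,::-1],None,fx=5,fy=5,interpolation=cv2.INTER_CUBIC))
```

```text
grasp [0.5358 0.1155 0.1673] jaw 173.5 shift mm [   7.6 -134.8 -317.5] rotvec [-11.4  -0.1  -0. ]
[397. 196.] [array([ 568.1, -330. ]), array([44.2, 81.7]), np.float64(5.0)]
[356. 201.] [array([ 560.1, -234.4]), array([44.2, 85.4]), np.float64(5.0)]
[314. 206.] [array([ 551.2, -135.7]), array([43.9, 83.9]), np.float64(5.1)]
[402. 234.] [array([ 480.8, -334.2]), array([46.4, 86.1]), np.float64(3.7)]
[360. 240.] [array([ 470.8, -237.3]), array([46.1, 86.1]), np.float64(1.7)]
[319. 244.] [array([ 463.5, -143. ]), array([46.2, 84.3]), np.float64(7.5)]
[348.  170.5] 639 [ 637.  -225.5] [ 637.7 -226.4] [ 30.1 136.6] 4.8
[387.2 204.5] 275 [ 553.  -313.6] [ 567.4 -327.5] [63.1 92.5] 4.4
[346.5 208.1] 297 [ 546.4 -216.4] [ 559.5 -231.1] [63.1 92.6] 4.7
[307.6 209.9] 319 [ 544.2 -124.4] [ 551.6 -134.1] [63.5 92.3] 5.1
[394.4 243.6] 277 [ 460.7 -323.5] [ 477.5 -335.4] [62.3 93.3] 4.7
[352.3 247.9] 239 [ 453.3 -224.4] [ 469.8 -238.5] [63.3 92.8] 4.8
[311.2 249.2] 296 [ 452.5 -128.8] [ 461.7 -141.7] [63.5 93.3] 4.9
```

View pics/t11.png

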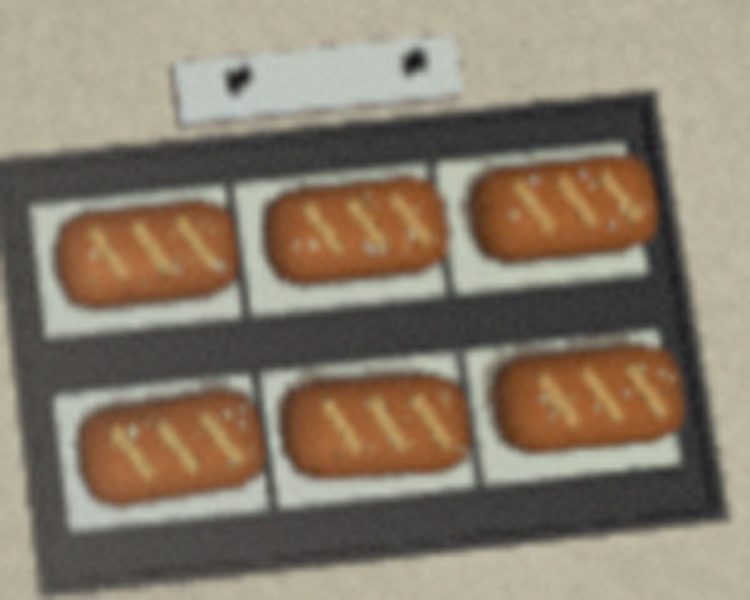

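```bash
python3 -m inch '[0.001,-0.0225,-0.0529,0,0,0,0, 0.001,-0.0225,-0.0529,0,0,0,0, 0.001,-0.0225,-0.0529,0,0,0,0, 0.001,-0.0225,-0.0529,0,0,0,0, 0.001,-0.0225,-0.0529,0,0,0,0, 0.001,-0.0225,-0.0529,0,0,0,0, 0,0,0,-6,0,0,0, 0,0,0,-5.6,0,0,0, 0,0,0,0,0,0,0]'
python3 - <<'E'
from h import *
state();go((.6353,-.2248,.12),184.9);s=snap('wrist');save(s,'pics/w12.png')
print(proj(s,[(.6353+.042*-.0854,-.2248+.042*.996,.042),(.6353-.042*-.0854,-.2248-.042*.996,.042)]))
E
```

```text
clock: 29.48
tool_pos: [0.6339, -0.2255, 0.3006]
orientation: [86.5, 88.4, -178.1]
force: [-0.4, -0.2, -1.6]
opening: 0.0121
29.48 grasp [ 0.6295 -0.2257  0.1416] jaw -174.6 open 0.0121 F [-0.4 -0.2 -1.6] j [ -3.  25.  -7.   0. -60.   8.]
grasp [ 0.6295 -0.2257  0.1416] jaw -174.6 shift mm [21.5 -2.1  0.6] rotvec [ 0.5  0.1 -1.6]
[[249.65901497 244.9130613 ]
 [249.65139337 147.97293945]]
```

View pics/w12.png

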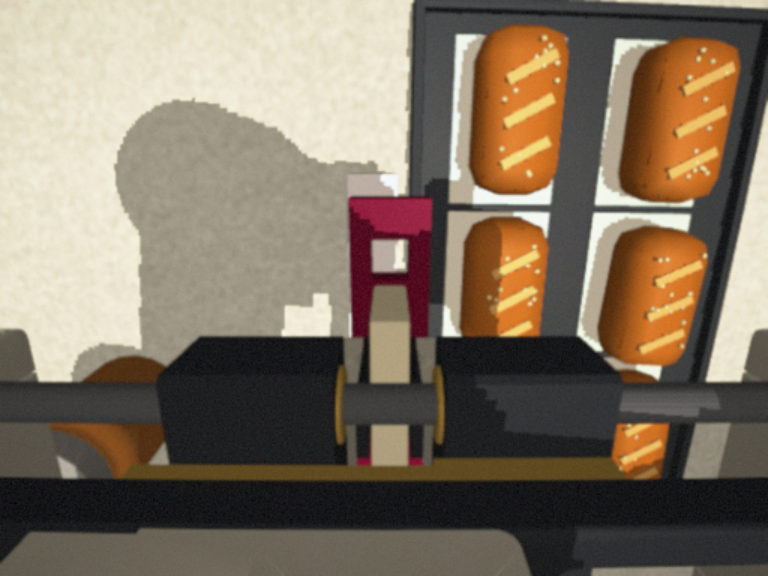

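```bash
python3 -m inch '[0.01,-0.002,0.03,0.4,0.1,-1.6,0, 0,0,0.03,0,0,0,0]'
python3 - <<'E'
from h import *
state();s=snap('wrist');state();save(s,'pics/w13.png')
R,p=pose(ctrl.get_obs());P=cloud(s);T=(P-p)@R*1000
m=(P[...,2]>.005)&(P[...,2]<.05);
hsv=cv2.cvtColor(s['color'],cv2.COLOR_RGB2HSV);H,S,V=[hsv[...,i].astype(int) for i in range(3)]
b=(V<60);b[200:]=0;b[:,:200]=0;b[:,290:]=0
n,l,st,c=cv2.connectedComponentsWithStats(b.astype('uint8'))
for i in range(1,n):
    if st[i,4]>6: print(c[i].round(1),st[i],np.nanpercentile(P[l==i],[5,50,95],axis=0).round(4).tolist())
E
```

```text
clock: 29.78
tool_pos: [0.6297, -0.1653, 0.2883]
orientation: [87.3, 89.9, -178.2]
force: [-0.0, -0.1, -0.6]
opening: 0.0119
29.77 grasp [ 0.6294 -0.1653  0.1293] jaw -175.4 open 0.0119 F [-0.  -0.1 -0.6] j [  2.  24. -11.  -0. -56.   2.]
29.82 grasp [ 0.6296 -0.1624  0.1299] jaw -175.3 open 0.0119 F [-1.8  1.9 -1.7] j [  3.  23. -11.  -0. -56.   2.]
[284.3  63. ] [283   0   4 131 217] [[0.6146, -0.3129, 0.0059], [0.6187, -0.2762, 0.012], [0.6217, -0.2267, 0.0135]]
[255.5  68.6] [251  64  10  10  84] [[0.6378, -0.2681, 0.0331], [0.6406, -0.2641, 0.0394], [0.6431, -0.2613, 0.0411]]
[288.9 142.2] [288 136   2  13  14] [[0.6078, -0.2161, 0.0113], [0.6085, -0.2114, 0.0125], [0.6089, -0.2071, 0.0136]]
[288.9 166.7] [288 164   2   6   7] [[0.6059, -0.1926, 0.0112], [0.6062, -0.1902, 0.0125], [0.6068, -0.1887, 0.0139]]
[257.6 180.8] [248 174  24  12 134] [[0.6274, -0.1957, 0.0198], [0.6332, -0.1949, 0.0941], [0.6378, -0.1826, 0.1014]]
[288.  192.5] [286 182   4  18  45] [[0.6023, -0.1921, 0.0045], [0.6043, -0.1668, 0.012], [0.617, -0.1613, 0.1043]]
```

View pics/w13.png

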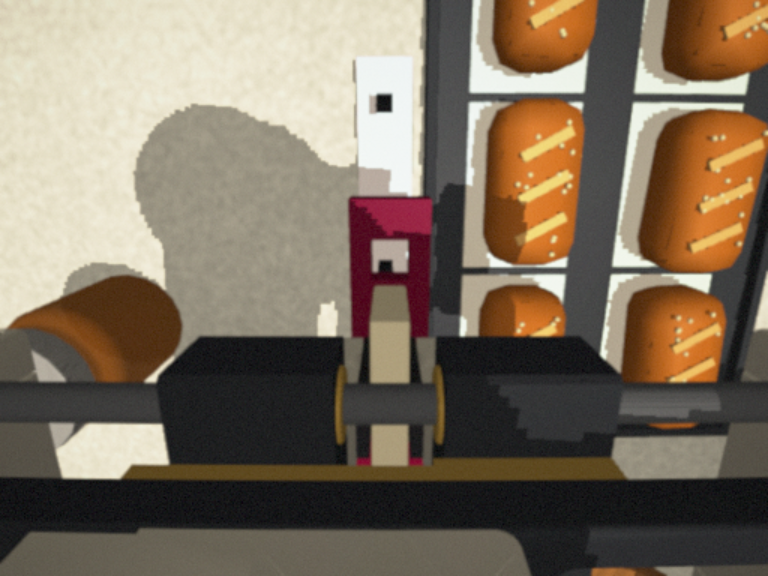

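```bash
python3 -m inch '[0,0,0,0,0,0,0]'
python3 - <<'E'
from h import *
state();o=ctrl.get_obs();s=snap('wrist');R,p=pose(o);P=cloud(s);T=(P-p)@R*1000;state()
hsv=cv2.cvtColor(s['color'],cv2.COLOR_RGB2HSV);H,S,V=[hsv[...,i].astype(int) for i in range(3)]
b=(V<50);b[200:]=0;b[:,:235]=0;b[:,276:]=0
n,l,st,c=cv2.connectedComponentsWithStats(b.astype('uint8'))
for i in range(1,n):
    if st[i,4]>6:
        k=(l==i)&(P[...,2]>.036)&(P[...,2]<.06); print(c[i].round(1),st[i],k.sum(),T[k].mean(0).round(1),np.ptp(T[k],axis=0).round(1),P[k].mean(0).round(4))
red=((H>165)|(H<5))&(S>110)&(V>25)&(T[...,0]<195)&(T[...,0]>175);red[225:]=0
q=T[red];print('bar',np.percentile(q,[1,99],axis=0).round(1))
top=red&(T[...,0]<185); 
for v in(140,150,165,175,180,200,215):
    u=np.nonzero(red[v])[0]
    if len(u):print(v,u.min(),u.max(),T[v,u.min()].round(1),T[v,u.max()].round(1))
# window: bar rows/cols hole
sub=red[130:200,225:300]; cv2.imwrite('pics/w14.png',cv2.resize(s['color'][30:230,200:320,::-1],None,fx=3,fy=3,interpolation=cv2.INTER_NEAREST))
# ledge edges
led=(P[...,2]>.009)&(P[...,2]<.019)&(S<40)&(V>120);led[135:]=0;led[:,:225]=0;led[:,285:]=0
q=T[led];print('ledge',np.percentile(q,[1,50,99],axis=0).round(1))
E
```

```text
clock: 29.95
tool_pos: [0.6298, -0.1614, 0.2887]
orientation: [67.3, 89.9, 162.0]
force: [-0.1, -0.0, -0.7]
opening: 0.012
29.95 grasp [ 0.6295 -0.1613  0.1297] jaw -175.3 open 0.012 F [-0.1 -0.  -0.7] j [  3.  23. -11.  -0. -56.   2.]
30.0 grasp [ 0.6294 -0.1615  0.1295] jaw -175.4 open 0.0121 F [-0.9 -0.2 -1.6] j [  3.  23. -11.  -0. -56.   2.]
[256.2  62.5] [252  58   9  10  86] 64 [ 249.1   -2.7 -102.7] [6.3 5.7 5.2] [ 0.6404 -0.2634  0.0395]
[257.1 175.7] [253 170   9  12  96] 56 [249.1  -2.2 -21.6] [6.  6.3 6.3] [ 0.6334 -0.1826  0.0396]
bar [[183.1 -14.8 -60.3]
 [191.7  14.3  -8. ]]
140 233 287 [184.8 -14.9 -56.1] [185.1  14.4 -56. ]
150 233 287 [185.4 -15.  -50.5] [184.   14.4 -50.7]
165 234 286 [184.2 -14.6 -42.4] [184.8  14.1 -42.3]
175 234 286 [185.2 -14.8 -36.6] [184.   14.2 -36.8]
180 234 286 [184.2 -14.8 -33.9] [184.2  14.3 -33.9]
200 234 285 [184.8 -15.1 -22. ] [185.   14.1 -21.9]
215 235 285 [184.6 -14.7 -13. ] [184.6  14.2 -12.9]
ledge [[ 274.1  -17.2 -129.6]
 [ 275.8   -2.4  -93.2]
 [ 277.4   12.4  -55.4]]
```

View pics/w14.png

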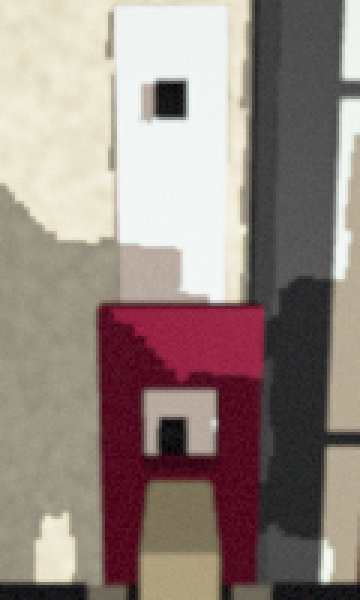

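```bash
python3 -m inch '[0,-0.001,-0.031,-0.3,0,0,0, 0,-0.001,-0.031,0,0,0,0, 0.025,0,0,0,0,0,0,0,0,0,0,0,0,0]'
python3 - <<'E'
from h import *
state();go((.6367,-.2231,.087),184.8);go((.6367,-.2231,.087),184.8)
s=snap('wrist');save(s,'pics/w15.png')
E
```

```text
clock: 30.5
tool_pos: [0.637, -0.2265, 0.2628]
orientation: [70.5, 89.9, 165.3]
force: [-0.5, 0.0, -0.7]
opening: 0.0116
30.5 grasp [ 0.6367 -0.2264  0.1038] jaw -175.3 open 0.0116 F [-0.5  0.  -0.7] j [ -3.  27.  -9.  -0. -54.   8.]
grasp [ 0.6367 -0.2264  0.1038] jaw -175.3 shift mm [16.8  0.   3.4] rotvec [-0.1  0.  -0.1]
grasp [ 0.6367 -0.2264  0.1038] jaw -175.3 shift mm [16.8  0.   3.4] rotvec [-0.1  0.  -0.1]
```

View pics/w15.png

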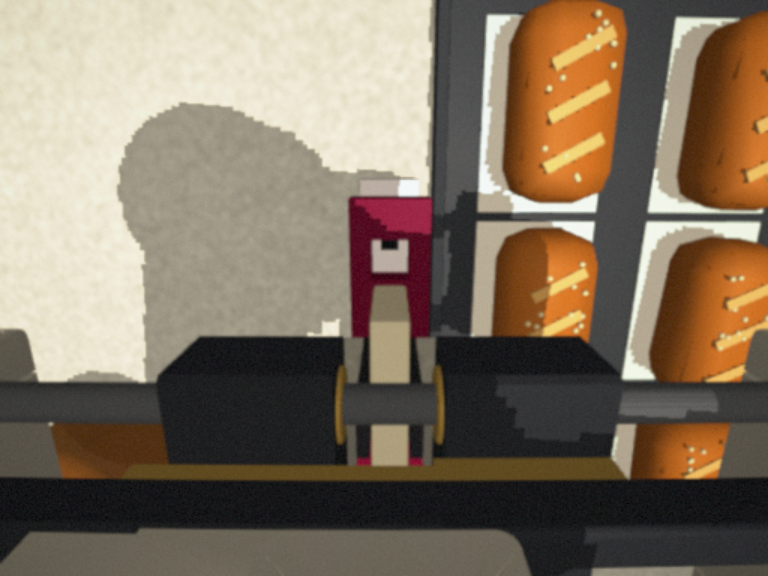

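```bash
python3 -m inch '[0.008,0,0.0034,-0.1,0,-0.1,0, 0.008,0,0,0,0,0,0]'
python3 - <<'E'
from h import *
state();go((.6367,-.2231,.087),184.9)
o=ctrl.get_obs();s=snap('wrist');R,p=pose(o);P=cloud(s);T=(P-p)@R*1000;state()
hsv=cv2.cvtColor(s['color'],cv2.COLOR_RGB2HSV);H,S,V=[hsv[...,i].astype(int) for i in range(3)]
b=(V<50);b[200:]=0;b[:,:235]=0;b[:,276:]=0;b[:135]=0
k=b&(P[...,2]>.034)&(P[...,2]<.06)
if k.any(): v,u=np.nonzero(k);print(k.sum(),u.min(),u.max(),v.min(),v.max(),T[k].mean(0).round(1),T[k].min(0),T[k].max(0))
cv2.imwrite('pics/w16.png',cv2.resize(s['color'][110:230,200:320,::-1],None,fx=4,fy=4,interpolation=cv2.INTER_NEAREST))
E
```

```text
clock: 30.8
tool_pos: [0.6384, -0.2229, 0.2502]
orientation: [-103.6, 89.6, -8.7]
force: [-0.0, -0.5, -1.0]
opening: 0.0116
30.8 grasp [ 0.6394 -0.2231  0.0912] jaw -175.1 open 0.0116 F [-0.  -0.5 -1. ] j [ -3.  28. -10.   0. -52.   8.]
grasp [ 0.6394 -0.2231  0.0912] jaw -175.1 shift mm [ 4.1  1.7 -0. ] rotvec [ 0.  -0.1  0.4]
30.85 grasp [ 0.6389 -0.223   0.09  ] jaw -175.1 open 0.0117 F [-0.8  0.3 -1.5] j [ -3.  28. -10.   0. -52.   8.]
53 260 270 160 183 [209.7   2.8 -39.2] [ 1.91929006e+02 -1.69211877e-01 -4.07369875e+01] [211.58637216   6.21031378 -30.20699626]
```

View pics/w16.png

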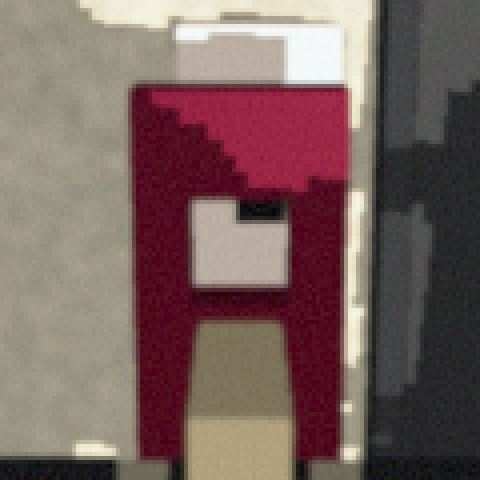

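```bash
python3 -m inch '[0.001,0.0017,0,0,-0.1,0.4,0]'
cat > q.py <<'E'
from h import *
import sys
state();go((.6367,-.2231,.0513),184.9)
o=ctrl.get_obs();s=snap('wrist');R,p=pose(o);P=cloud(s);T=(P-p)@R*1000
hsv=cv2.cvtColor(s['color'],cv2.COLOR_RGB2HSV);H,S,V=[hsv[...,i].astype(int) for i in range(3)]
b=(V<50);b[180:]=0;b[:,:235]=0;b[:,276:]=0;b[:135]=0
k=b&(P[...,2]>.030)&(P[...,2]<.06)
if k.any(): v,u=np.nonzero(k);print('hook',k.sum(),u.min(),u.max(),v.min(),v.max(),T[k].mean(0).round(1))
cv2.imwrite(sys.argv[1],cv2.resize(s['color'][110:230,200:320,::-1],None,fx=4,fy=4,interpolation=cv2.INTER_NEAREST))
E
python3 q.py pics/w17.png
```

```text
clock: 30.98
tool_pos: [0.6365, -0.2228, 0.248]
orientation: [75.9, 89.9, 170.9]
force: [-0.4, -0.7, -1.2]
opening: 0.0116
30.98 grasp [ 0.6361 -0.2227  0.089 ] jaw -175.1 open 0.0116 F [-0.4 -0.7 -1.2] j [ -3.  28. -10.  -0. -52.   8.]
grasp [ 0.6361 -0.2227  0.089 ] jaw -175.1 shift mm [37.7 -0.3 -0.4] rotvec [ 0.   0.  -0.1]
hook 43 254 264 160 163 [207.7  -0.9 -40.1]
```

View pics/w17.png

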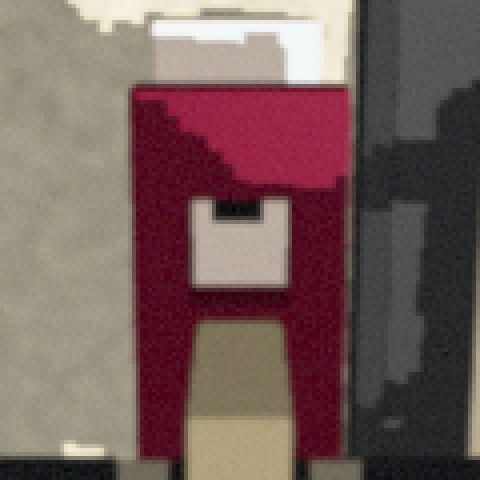

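```bash
python3 -m inch '[0.006,0,0,0,0,-0.1,0, 0.006,0,0,0,0,0,0]'; python3 q.py pics/w18.png
```

```text
clock: 31.28
tool_pos: [0.6364, -0.2227, 0.2359]
orientation: [10.1, 90.0, 105.1]
force: [-0.6, 0.3, -0.3]
opening: 0.0118
31.27 grasp [ 0.6364 -0.2225  0.0769] jaw -175.1 open 0.0118 F [-0.6  0.3 -0.3] j [ -3.  28. -11.  -0. -51.   8.]
grasp [ 0.6364 -0.2225  0.0769] jaw -175.1 shift mm [25.6 -0.3 -0.5] rotvec [ 0.  0. -0.]
hook 92 254 265 160 167 [196.2  -0.4 -41. ]
```

View pics/w18.png

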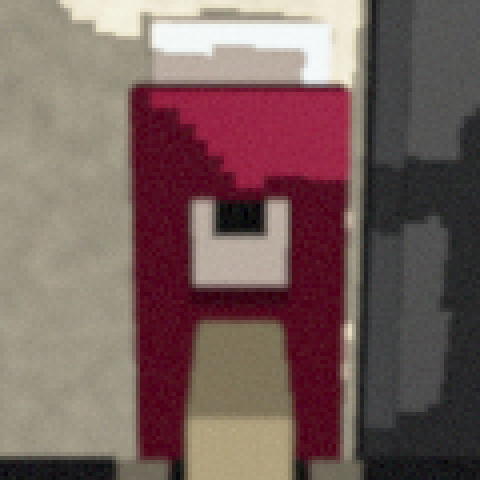

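```bash
python3 -m inch '[0.006,0,-0.0003,0,0,0,0]'; python3 -m inch '[0.006,0,0,0,0,0,0]';python3 -m inch '[0.006,0,0,0,0,0,0]'; python3 q.py pics/w19.png
```

```text
clock: 31.45
tool_pos: [0.6364, -0.2229, 0.229]
orientation: [38.2, 89.9, 133.1]
force: [-0.2, 0.5, 1.1]
opening: 0.0116
clock: 31.58
tool_pos: [0.6369, -0.223, 0.2236]
orientation: [-81.6, 90.0, 13.4]
force: [0.7, 0.8, 3.7]
opening: 0.0118
clock: 31.7
tool_pos: [0.6372, -0.223, 0.2177]
orientation: [-92.0, 89.9, 3.0]
force: [-0.6, 0.8, 2.6]
opening: 0.0122
31.7 grasp [ 0.6375 -0.2229  0.0587] jaw -175.0 open 0.0122 F [-0.6  0.8  2.6] j [ -3.  30. -11.  -0. -49.   8.]
grasp [ 0.6375 -0.2229  0.0587] jaw -175.0 shift mm [ 7.4  0.5 -0.1] rotvec [ 0.1 -0.   0.1]
hook 240 256 268 160 179 [181.    0.7 -40.3]
```

View pics/w19.png

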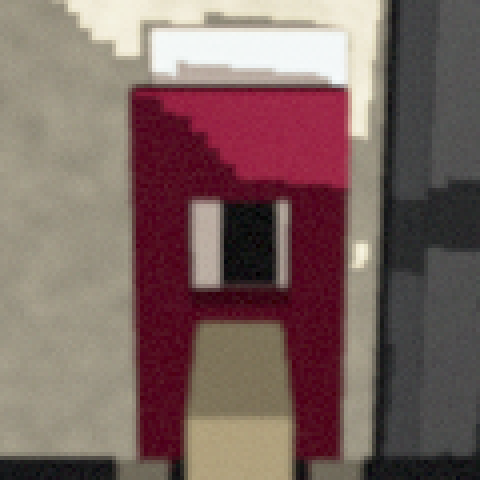

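```bash
python3 -m inch '[0.005,0.001,0,0,0,0,0]'; python3 -m inch '[0.005,0,0,0,0,0,0]';python3 -m inch '[0.005,0,0,0,0,0,0]'; python3 q.py pics/w20.png
```

```text
clock: 31.88
tool_pos: [0.6364, -0.223, 0.212]
orientation: [-92.1, 89.9, 2.8]
force: [0.6, 1.7, 3.2]
opening: 0.0116
clock: 32.0
tool_pos: [0.6363, -0.2229, 0.2089]
orientation: [-117.7, 89.9, -22.6]
force: [-13.9, 8.1, 41.1]
opening: 0.0119
clock: 32.12
tool_pos: [0.6362, -0.223, 0.2082]
orientation: [-140.0, 89.8, -44.9]
force: [-14.1, 6.8, 41.2]
opening: 0.0118
32.12 grasp [ 0.6366 -0.2233  0.0492] jaw -174.9 open 0.0118 F [-14.1   6.8  41.2] j [ -3.  30. -12.   0. -48.   8.]
grasp [ 0.6366 -0.2233  0.0492] jaw -174.9 shift mm [-2.1 -0.5 -0.2] rotvec [ 0.2 -0.1  0.1]
hook 270 253 267 159 179 [171.8  -0.2 -42.5]
```

View pics/w20.png

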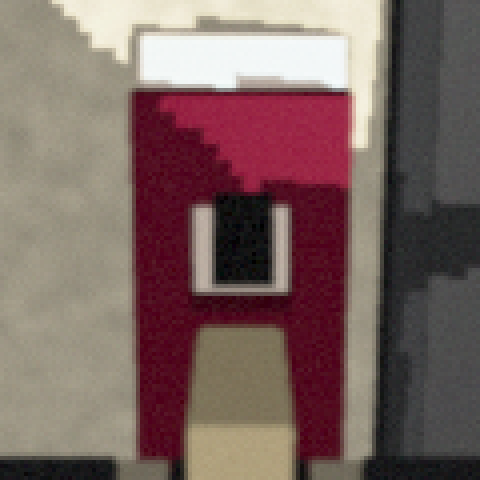

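```bash
python3 -m inch '[-0.001,0,0,0,0,0,0.02, 0,0,0,0,0,0,0.03, 0,0,0,0,0,0,0.03, 0,0,0,0,0,0,0.03]'; python3 q.py pics/w21.png; python3 -m inch '[-0.03,0,0,0,0,0,0.03, -0.05,0,0,0,0,0,0.03, -0.03,0,0,0,0,0,0.03, 0,0,0,0,0,0,0.03]'
python3 - <<'E'
from h import *
state();s=snap('wrist');save(s,'pics/w22.png')
E
```

```text
clock: 32.67
tool_pos: [0.6352, -0.2232, 0.2081]
orientation: [-166.5, 89.9, -71.4]
force: [0.2, 0.5, -0.6]
opening: 0.0299
32.67 grasp [ 0.6353 -0.2236  0.0491] jaw -174.9 open 0.0299 F [ 0.2  0.5 -0.6] j [ -3.  30. -12.   0. -48.   8.]
grasp [ 0.6353 -0.2236  0.0491] jaw -174.9 shift mm [-2.2 -1.5 -0. ] rotvec [ 0.2 -0.1  0. ]
hook 272 251 265 159 179 [171.7  -1.5 -42.4]
clock: 33.22
tool_pos: [0.6351, -0.2231, 0.3184]
orientation: [107.9, 89.7, -157.0]
force: [0.1, 0.3, -1.1]
opening: 0.0302
33.23 grasp [ 0.6345 -0.2234  0.1594] jaw -174.9 open 0.0302 F [ 0.1  0.3 -1.1] j [ -3.  24.  -6.   0. -60.   8.]
```

View pics/w22.png

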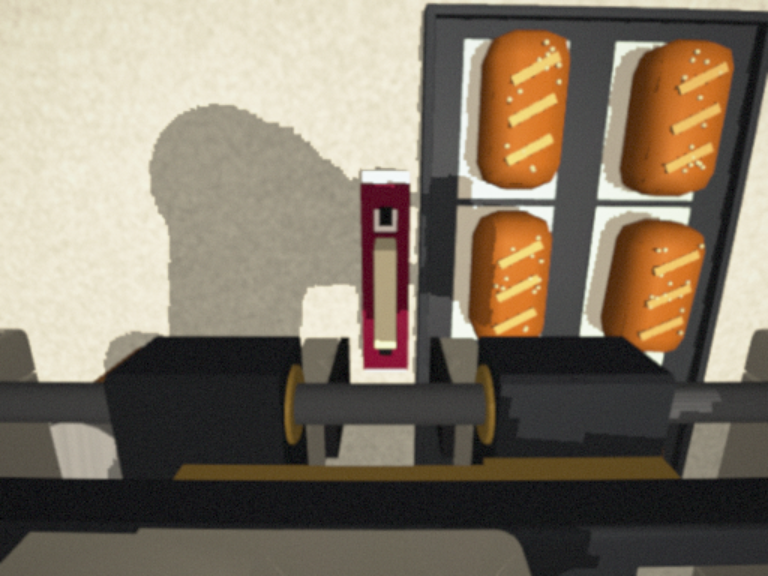

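```bash
python3 -m inch '[0,0,0.05,0,0,0,0.03, 0,0,0.05,0,0,0,0.03, 0,0,0.03,0,0,0,0.03, 0,0,0,0,0,0,0.03, 0,0,0,0,0,0,0.03]'
python3 - <<'E'
from h import *
state();s=snap('wrist');P=cloud(s);cv2.imwrite('pics/w23.png',cv2.resize(s['color'][0:240,180:400,::-1],None,fx=2.5,fy=2.5,interpolation=cv2.INTER_CUBIC))
hsv=cv2.cvtColor(s['color'],cv2.COLOR_RGB2HSV);H,S,V=[hsv[...,i].astype(int) for i in range(3)]
red=((H>165)|(H<5))&(S>110)&(V>25)&(P[...,2]<.035)
e=np.array([-.0854,.9963]);t=(P[...,:2]-np.array([.636,-.223]))@e
for a,b in((-.06,-.047),(-.03,-.028),(.028,.03),(.047,.06)):
    k=red&(t>a)&(t<b);print(a,k.sum(),np.nanmedian(P[k],axis=0).round(4) if k.any() else '')
q=P[red];print([np.round(a,1) for a in cv2.minAreaRect((q[:,:2]*1000).astype('float32'))])
pl=(P[...,2]>.058)&(P[...,2]<.075)&(abs(t)<.04)&(P[...,0]>.6)&(P[...,0]<.67);print('plate top',np.nanmedian(P[pl],axis=0))
led=(P[...,2]<.02)&(S<40)&(V>110)&(abs(t)<.069)&(abs(P[...,0]-.636)<.02);print('ledge z',np.nanmedian(P[led],axis=0))
s=snap('top');cv2.imwrite('pics/t23.png',cv2.resize(s['color'][145:275,270:450,::-1],None,fx=4,fy=4,interpolation=cv2.INTER_CUBIC))
E
```

```text
clock: 33.9
tool_pos: [0.6212, -0.0909, 0.3091]
orientation: [89.1, 89.0, -176.0]
force: [-0.1, -0.3, -0.5]
opening: 0.0298
33.9 grasp [ 0.6185 -0.091   0.1502] jaw -175.1 open 0.0298 F [-0.1 -0.3 -0.5] j [  9.  21. -12.  -0. -58.  -4.]
-0.06 0 
-0.03 0 
0.028 105 [ 0.6351 -0.194   0.0245]
0.047 523 [ 0.6324 -0.1704  0.0248]
[array([ 635.7, -204.2]), array([29. , 79.3]), np.float64(5.2)]
plate top [ 0.63604333 -0.21365734  0.06483683]
ledge z [ 6.32667046e-01 -1.83113951e-01 -1.90129782e-04]
```

View pics/w23.png

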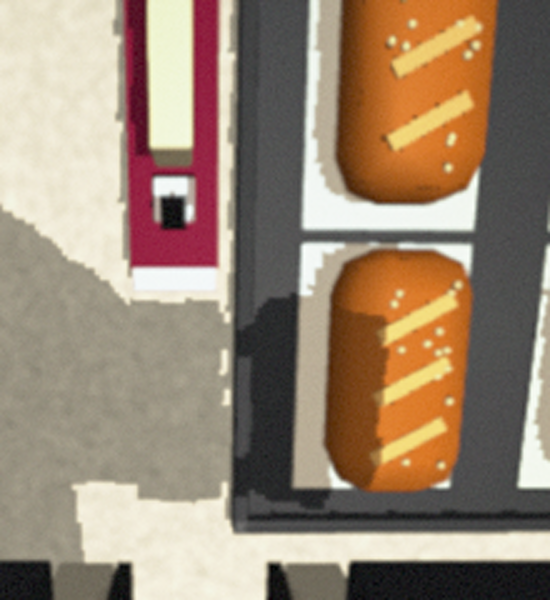

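View pics/t23.png

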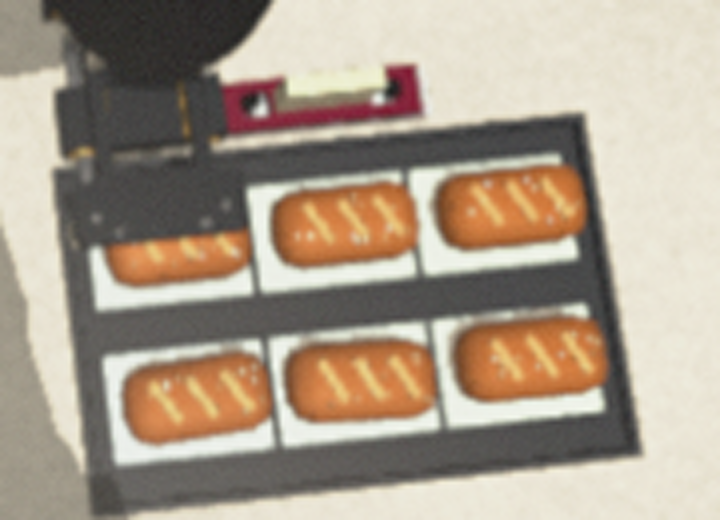

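```bash
python3 -m inch '[-0.01,0,-0.05,0,0,0.8,0.03, 0,0,-0.05,0,0,0,0.03, 0,0,-0.05,0,0,0,0.03, 0,0,-0.03,0,0,0,0.03, 0,0,0,0,0,0,0.03, 0,0,0,0,0,0,0.03]'
python3 - <<'E'
from h import *
state();s=snap('wrist');P=cloud(s);cv2.imwrite('pics/w24.png',cv2.resize(s['color'][80:240,180:400,::-1],None,fx=3.5,fy=3.5,interpolation=cv2.INTER_CUBIC))
hsv=cv2.cvtColor(s['color'],cv2.COLOR_RGB2HSV);H,S,V=[hsv[...,i].astype(int) for i in range(3)]
red=((H>165)|(H<5))&(S>110)&(V>25)&(P[...,2]<.035)
e=np.array([-.0854,.9963]);t=(P[...,:2]-np.array([.636,-.223]))@e
for a,b in((-.06,-.047),(-.03,-.028),(.028,.03),(.047,.06)):
    k=red&(t>a)&(t<b);print(a,k.sum(),np.nanmedian(P[k],axis=0).round(4) if k.any() else '')
pl=(P[...,2]>.058)&(P[...,2]<.075)&(abs(t)<.04)&(P[...,0]>.6)&(P[...,0]<.67);print('plate top',np.nanmedian(P[pl],axis=0))
E
```

```text
clock: 34.75
tool_pos: [0.636, -0.2816, 0.3173]
orientation: [89.2, 88.1, -176.3]
force: [-0.4, 0.3, 0.6]
opening: 0.0294
34.75 grasp [ 0.6307 -0.282   0.1584] jaw -175.5 open 0.0294 F [-0.4  0.3  0.6] j [ -8.  26.  -2.   0. -63.  12.]
-0.06 416 [ 0.6413 -0.2765  0.0249]
-0.03 57 [ 0.6404 -0.252   0.0248]
0.028 0 
0.047 153 [ 0.6276 -0.1687  0.0248]
plate top [ 0.63765273 -0.23895056  0.06472037]
```

View pics/w24.png

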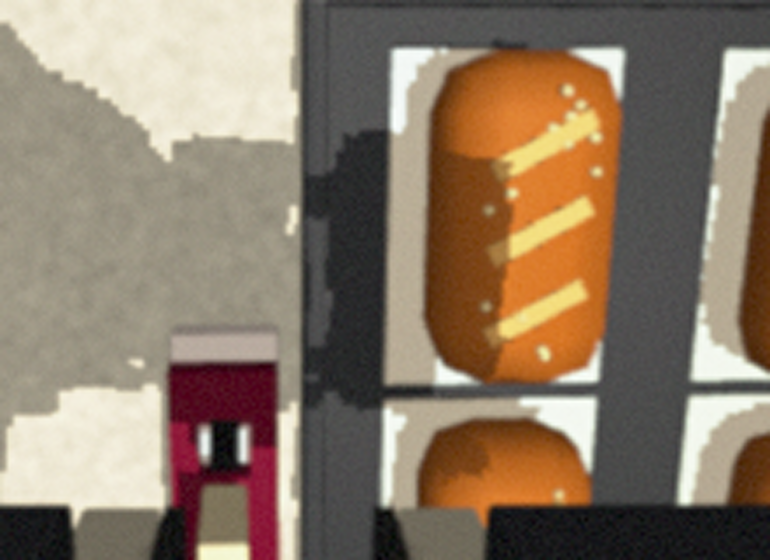

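Run:
```python
from h import *
s=snap('scene');cv2.imwrite('pics/s25.png',cv2.resize(s['color'][100:330,110:430,::-1],None,fx=2.4,fy=2.4))
```

```text
(no output)
```

View pics/s25.png

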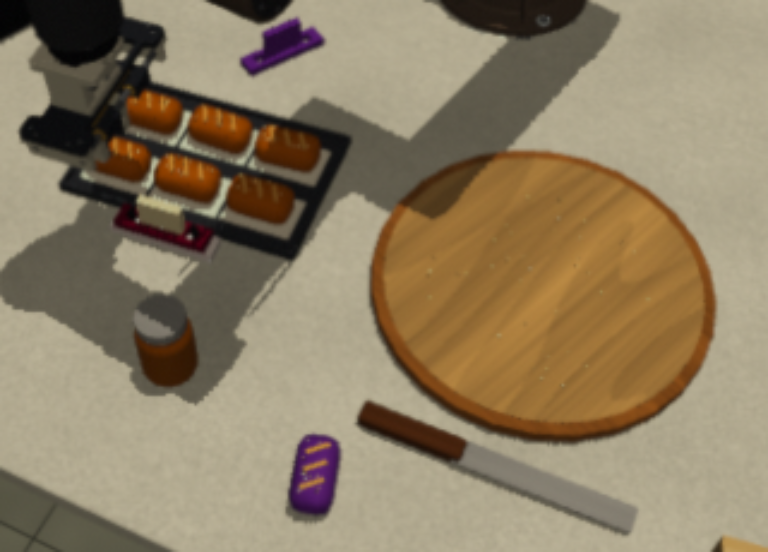

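The scene picture shows six rolls in the tray, the holder on the ledge at (165,228), and the jar, knife and purple pieces where they were. The board is empty.

```bash
python3 -c "
from plant import ctrl
print(ctrl.close_job())"
```

```text
the job is handed in; nothing more can be done
None
```

The tray is finished and the job was handed in at about 35 s of the 70 s allowed. I set the three sesame rolls from the board onto the empty papers, each lowered to light contact (about 12 to 18 N) before release. I then pushed the ticket holder straight down over both hooks until it bottomed at about 41 N on the wrist.

**What the last checks showed:**
- **Rolls:** in the top view all three lie at 5.0 to 5.1°, against about 4.9° for the tray. They sit within about 3 mm of the paper centres along the row, part of it parallax, and within about 1 mm across it.
- **Holder:** its bar is level, reading 24.8 to 24.9 mm at both ends. That is about 1 mm below the expected 26 mm, which fits the wrist camera reading 1 to 2 mm low elsewhere. After release, both hooks looked sprung out over the windows' outer edges.
- **Everything else:** the jar, knife, purple look-alikes and the front-row rolls look unmoved.

**What went wrong or was not checked:**
- **First grasp:** it came out about 10 mm too high, so I opened the fingers and gripped that roll again before lifting it.
- **Hooks:** I did not pull up on the holder, so the click is judged only from the force, the height and the pictures.

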